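# Tip the salvaged parts into the parts box and lock it

### The arm

A 6-joint arm with a two-finger parallel gripper is mounted at the origin on the work surface. World frame = base frame: x ahead of the robot, y to its left, z up, the work surface at z = 0. Lengths are in m, angles in rad, forces in N, time in s.
With the tool pointing down it reaches from about 0.35 to 0.975 m from the base axis. Payload 4.9 kg.
Tool frame: the origin (TCP) lies between the finger pads; the fingertips stand 19 mm ahead of it and the grasp point (between the pads) is the TCP; z points along the fingers, y is the direction in which the jaws open and shut (so a half turn about z gives the same grasp; the last joint's range is limited). The gripper opens to 85 mm and grips with 20 to 120 N. Pads are 22 mm wide; open, the fingers measure 114 mm over their backs; the gripper's body (76 mm by 85 mm) begins 54 mm behind the grasp point. The pads swing forward as they close: fully open they stand 13 mm farther back than shut.
Start: joints at [-1.415, 0.053, 1.613, -0, 1.476, -0.119], TCP at [0.17, -0.602, 0.25] pointing down, gripper open.
Joint ranges: [-3.01, 3.01], [-1.01, 2.22], [0.06, 2.58], [-1.02, 4.17], [0.09, 2.62], [-3.14, 3.14]. Speed limits (rad/s): [2.57, 2.57, 3.14, 3.14, 3.14, 3.14].

### API

Orientations are given as a unit quaternion [w, x, y, z].
In Python, from plant import state, grab_frame, calibration, job_done gives the robot as it stands. The module is installed in compiled form; this text tells all that it offers.
- The arm moves only by the tool servo_tool, never from a script. Its argument "deltas" is a list that holds one entry, the list of rows, each a list of 5 numbers: the finger opening in mm, from 0 to 85.4, then the shift along the world's x, y, z in mm, then the turn about the world's z in units of 6 degrees (1.0 is 6 degrees). A call has 1 to 5 rows; each row is the pose to reach, as a shift and turn from the pose commanded when the call began; what a row does not reach only later rows make up. A row lasts 1/8 s, in which the tool goes at most 62.5 mm and 10.7 degrees, less where a joint would pass 70% of its speed; a pose out of reach is approached as far as the arm can. A call with a gripper value outside its range is refused whole. The fingers move at their own pace and stop on an object; the grip force is fixed at half the most. Time passes only in rows, so rows that repeat a pose let the fingers close. It gives the time, the measured TCP pose, the force and the opening at its end, in the units of the state.
- state(): the state, without advancing time (a new reading comes with each control period).
- grab_frame(name): name is "side" or "top"; returns the picture (420x560x3 uint8, red, green, blue); there is no depth.
- calibration(name): a dict with "intrinsics" (3x3 intrinsics, pixels), "k1" (the pictures are not rectified: a ray, as slopes to the right and down, at radius r is drawn at 1 + k1 r^2 times it, then the intrinsics apply), "world_from_camera" (4x4, takes a point from camera to world coordinates). Camera axes: x right, y down, z forward; pixel columns grow to the right and rows downward; lengths in m; the calibration is good to about 2 mm. A picture is of the moment at which its call begins. calibration takes no time and is no camera call.
- job_done(): hands the job in, once; it reports no verdict.
The state is a dict: "time": time; "joint_pos": joint angles; "joint_vel": joint speeds; "joint_efforts": joint torques, N m; "tool_pos": TCP position; "tool_rot": TCP orientation; "contact_force": force on the tool from outside, world axes, zero at the start; "ft_torque": the same for the moment, N m; "gripper_width": opening from 0.0 (shut) to 1.0 (fully open).
Only numpy, scipy, OpenCV 4.12 (cv2) and the standard library are available. Lean on these libraries where they do the work, as an engineer would, in place of code of your own. Each camera call takes 0.05 s, during which the arm holds its last target.

### The job

Gather every loose salvaged part (heat sinks, relays, terminal blocks) from the table onto the aluminium tray where it lies, beside the one already there, so that the whole set is together on it; then pick the tray up by its blue handle and tip it over the open parts box so that all the parts slide in (a part that misses goes back on the tray and is tipped in again). Once all are in, put the empty tray back flat on its black mat, then close the box's lid, and last turn the red turnbutton fully across to secure the lid. Leave the other things on the table where they are.

Things in the scene. Friction and masses are not known exactly. Their poses are not given: they have to be found in the camera images.
- tray: loose aluminium sorting tray, 180 (x) x 110 (y), 0.16 kg, on the mat; origin at the centre of its underside, x to its open lip (roughly the robot's left), z up. Floor 4 thick; walls 4 thick, 18 high from the underside, on the long sides and the back (-x); front (+x) open. Friction 0.5 to 0.7: parts slide off at slopes above about 40 degrees. part1 lies on it.
- tray_grip (a point): where to grip the tray's blue handle: a flat tongue 12 thick and 40 wide (along the tray's y) that rises from the middle of the back edge, 75 long, leaning backwards (to the tray's -x) 30 degrees from vertical. This point is in the middle of its thickness, 58 from its root and 17 from its end, at (-121, 0, 60) in the tray's frame. Axes as the tray's.
- tray_lip (a point): middle of the tray's open front edge, on its floor: (90, 0, 4) in the tray's frame. Axes as the tray's.
- mat: black rubber mat with two yellow lines, 210 (x) x 140 (y) x 4, fixed: the tray's place. Origin at the centre of its underside; the tray lies on it with its origin above the mat's origin, x roughly to the robot's left.
- box: white open parts box, 160 (x) x 210 (y) x 70 high, fixed to the table, walls and floor 4 thick. Origin at the centre of its underside; x points away from the robot (to the hinge side), y to the left.
- lid (a joint): clear, blue-rimmed lid of the box, 160 x 210 x 6, hinged on the top of the box's far (+x) wall; rad, 0 = closed flat on the rim, 1.57 = upright, up to 1.9. The stiff hinge leaves it where it is put (about 2 N at its free edge move it).
- lid_hinge (a point): middle of the lid's hinge line, which runs along the box's y: (80, 0, 70.5) in the box's frame. The lid extends 160 from here.
- lid_edge (a point): middle of the lid's free edge, on its outer face.
- turnbutton (a joint): red turnbutton on the front (-x) wall of the box, turning about a vertical pin 14 outside the wall; rad, 0 = parallel to the wall (lid free), grows counter-clockwise seen from above to a stop at 1.571 = square to the wall, its end over the lid's free edge (lid secured). Stays where it is left; about 0.05 N m turn it.
- turnbutton_grip (a point): grip point of the turnbutton, on its pin's axis, at (-94, 0, 102.5) in the box's frame. The grip is an upright fin 12 thick, 34 long (along this point's y), its top 112.5 above the table, standing on the turnbutton bar (12 x 54 x 10), whose underside is 78.5 above the table, 2 above the closed lid's top.
- part1_c (a point): centre of part1: bare aluminium finned heat sink, 28 (x) x 22 (y) x 20 high, about 20 g, centre 10 above its underside; lies on the tray at the start.
- part2_c (a point): centre of part2: blue relay, 28 (x) x 20 (y) x 20 high, about 20 g, centre 10 above its underside; starts on the table beyond the tray or between tray and box, or is absent.
- part3_c (a point): centre of part3: green terminal block, 30 (x) x 18 (y) x 20 high, about 20 g, centre 10 above its underside; starts on the table beyond the tray or between tray and box, or is absent.
- part4_c (a point): centre of part4: dark finned heat sink, 28 (x) x 22 (y) x 20 high, about 20 g, centre 10 above its underside; starts on the table beyond the tray or between tray and box, or is absent.
- part5_c (a point): centre of part5: yellow relay, 28 (x) x 20 (y) x 20 high, about 20 g, centre 10 above its underside; starts on the table beyond the tray or between tray and box, or is absent.
- part6_c (a point): centre of part6: orange terminal block, 30 (x) x 18 (y) x 20 high, about 20 g, centre 10 above its underside; starts on the table beyond the tray or between tray and box, or is absent.
- solder_reel: bystander, to be left where it is: aluminium solder reel, diameter 54, 38 high; origin at the centre of its underside.
- flux_tin: bystander, to be left where it is: flat brass tin, diameter 40, 26 high, stands between the tray and the box; origin at the centre of its underside.
- screwdriver: bystander, to be left where it is: green-handled screwdriver.
- multimeter: bystander, to be left where it is: grey hand-held meter, 130 x 70 x 30; origin at the centre of its underside.
- tea_mug: bystander, to be left where it is: white mug, diameter 76, 85 high; origin at the centre of its underside.
- coil: bystander, to be left where it is: black block with a copper coil, 50 x 38 x 45; origin at the centre of its underside.
Not all that is in view belongs to the job. Of the things shaped like the part that bears part3_c, the green one is meant.

How it is judged:
By the outcome, as a careful person would: the job done as asked, in the order asked, and still so for the second after the job is handed in, with the robot touching nothing.
Of part2, part3, part4, part5, part6 only 3 to 5 are there at a start; the rules pass over those that are not, and their reading is None.
At some moment in a run one of part2, part3, part4, part5, part6 may be knocked a few centimetres aside while the robot is not near it.
It also fails if it takes over 210 s, if anything falls off the work surface, if the arm or the gripper's body presses on something with over 40 N, if the wrist force passes 120 N, or if a joint passes its speed limit or range.

## Working session

There is one attempt and no reset: what is moved stays moved. The work goes in short steps, Python scripts to look and compute and a tool call to move; the robot and the scene stay as the last step left them, time stands still between calls to the robot, and variables do not carry over. Pictures are saved under pics/ and viewed, and the job is handed in when it is done.

Besides the shell and the picture viewer there is one more tool, called after "Request:" as name([rows], argument=value, ...), one row to a line, values as JSON. servo_tool: Moves the arm, as the interface text tells. Its arguments: {"type":"object","properties":{"deltas":{"type":"array","items":{"type":"array","items":{"type":"array","items":{"type":"number"}}}}},"required":["deltas"]}

```bash
mkdir -p pics; ls; python3 - <<'E'
from plant import *
import cv2
for n in("side","top"):
    cv2.imwrite(f"pics/{n}0.png",cv2.cvtColor(grab_frame(n),cv2.COLOR_RGB2BGR)); print(n,calibration(n))
print(state())
E
```

```text
pics
side {'intrinsics': array([[460.5072416 ,   0.        , 298.51430556],
       [  0.        , 460.5072416 , 212.76410909],
       [  0.        ,   0.        ,   1.        ]]), 'k1': 0.007995444736797409, 'world_from_camera': array([[ 0.99612335, -0.02398474,  0.08463453,  0.47198651],
       [-0.08570298, -0.48150129,  0.8722451 , -1.01435102],
       [ 0.01983106, -0.87611714, -0.48169024,  0.64483906],
       [ 0.        ,  0.        ,  0.        ,  1.        ]])}
top {'intrinsics': array([[378.90142809,   0.        , 280.77547226],
       [  0.        , 378.90142809, 211.26795257],
       [  0.        ,   0.        ,   1.        ]]), 'k1': -0.08708197370561228, 'world_from_camera': array([[ 0.01533626, -0.98460563,  0.17411646,  0.40807569],
       [-0.9993534 , -0.02075764, -0.02935822,  0.01223109],
       [ 0.03252052, -0.17355364, -0.98428733,  1.02556594],
       [ 0.        ,  0.        ,  0.        ,  1.        ]])}
{'time': 0.1, 'joint_pos': array([-1.41498547e+00,  5.32901246e-02,  1.61415856e+00,  1.47507317e-06,
        1.47599910e+00, -1.19026387e-01]), 'joint_vel': array([ 0.00030867, -0.00030883, -0.00170858, -0.00061835, -0.0002193 ,
        0.00034404]), 'joint_efforts': array([ 5.60978351e-04, -3.94901991e+01, -3.71362925e+01, -8.63477089e-05,
        3.93830225e-03, -1.42764819e-05]), 'tool_pos': array([ 0.16952117, -0.60102139,  0.24918525]), 'tool_rot': array([-9.27426262e-04,  9.90572494e-01,  1.36986401e-01, -1.63250805e-05]), 'contact_force': array([ 0.85097187,  0.45352   , -0.2805183 ]), 'ft_torque': array([-0.01770282,  0.03337588,  0.02598656]), 'gripper_width': 0.9936702358678364}
```

View pics/side0.png

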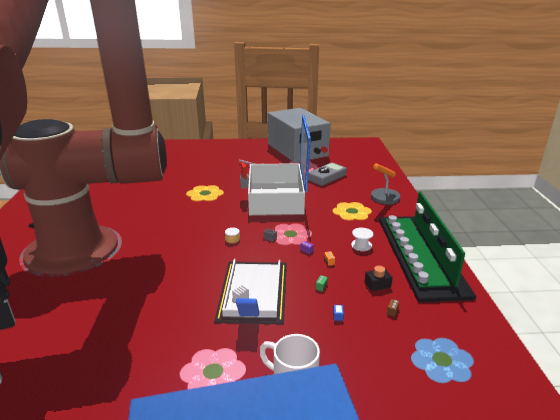

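View pics/top0.png

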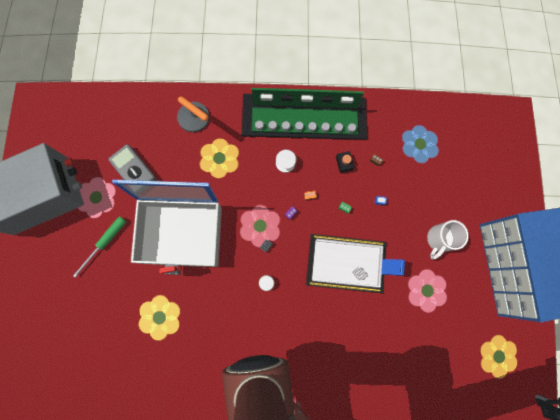

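```bash
cat > h.py <<'E'
import numpy as np,cv2
from plant import *
def pic(n,name=None):
    im=cv2.cvtColor(grab_frame(n),cv2.COLOR_RGB2BGR)
    if name: cv2.imwrite(f"pics/{name}.png",im)
    return im
def ray(n,px):
    c=calibration(n);K=c['intrinsics'];k=c['k1'];T=c['world_from_camera']
    d=np.array([(px[0]-K[0,2])/K[0,0],(px[1]-K[1,2])/K[1,1]]);u=d.copy()
    for _ in range(20): u=d/(1+k*(u@u))
    return T[:3,3],T[:3,:3]@np.array([u[0],u[1],1])
def onz(n,px,z):
    o,d=ray(n,px); return o+d*(z-o[2])/d[2]
def tri(pt,ps):
    o1,d1=ray("top",pt);o2,d2=ray("side",ps)
    d1=d1/np.linalg.norm(d1);d2=d2/np.linalg.norm(d2)
    s=np.linalg.lstsq(np.c_[d1,-d2],o2-o1,rcond=None)[0]
    a,b=o1+s[0]*d1,o2+s[1]*d2
    return (a+b)/2,np.linalg.norm(a-b)
def proj(n,P):
    c=calibration(n);K=c['intrinsics'];T=np.linalg.inv(c['world_from_camera'])
    q=T[:3,:3]@np.array(P)+T[:3,3];u=q[:2]/q[2];u=u*(1+c['k1']*(u@u))
    return K[0,0]*u[0]+K[0,2],K[1,1]*u[1]+K[1,2]
def crop(im,x0,y0,x1,y1,s,name):
    cv2.imwrite(f"pics/{name}.png",cv2.resize(im[y0:y1,x0:x1],None,fx=s,fy=s,interpolation=cv2.INTER_CUBIC))
E
python3 - <<'E'
from h import *
t=cv2.imread('pics/top0.png');s=cv2.imread('pics/side0.png')
crop(t,230,145,430,295,4,'ct0');crop(s,210,215,410,325,4,'cs0')
E
```

```text
(no output)
```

View pics/ct0.png

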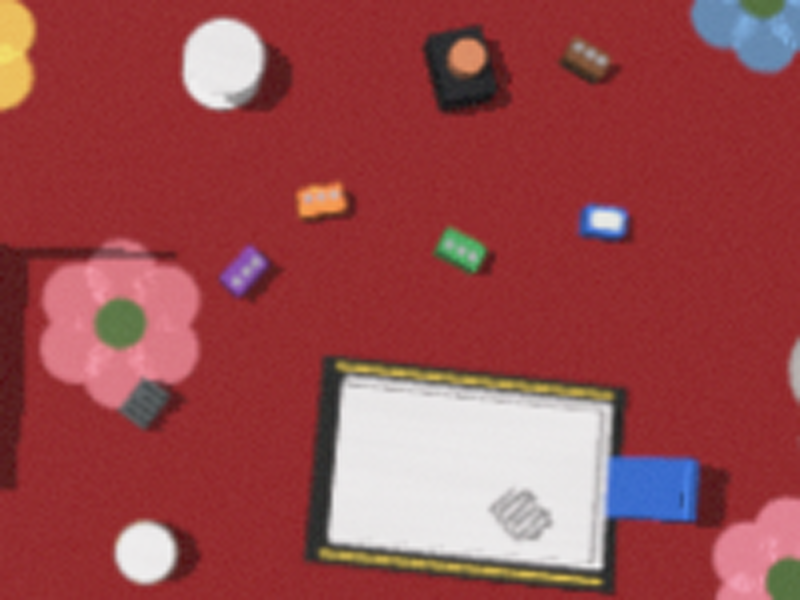

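View pics/cs0.png

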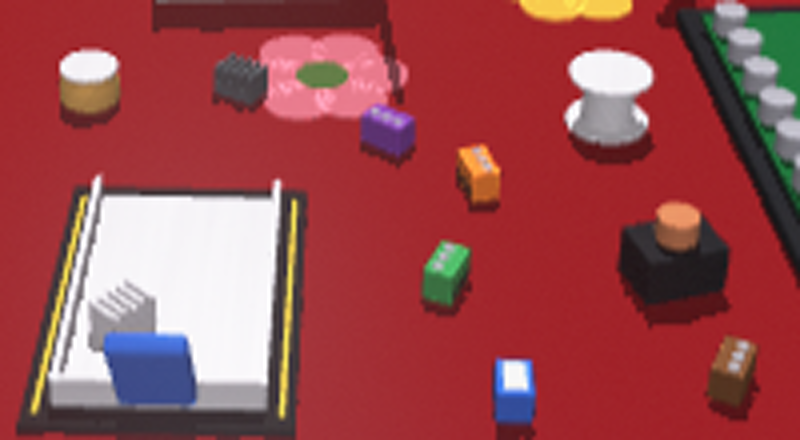

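```bash
cat > seg.py <<'E'
from h import *
R=dict(blue=((100,120,60),(125,255,255)),green=((45,80,40),(85,255,255)),orange=((6,150,170),(22,255,255)),dark=((0,0,20),(179,75,125)),purple=((126,60,50),(150,255,255)))
def seg(im,col,roi):
    hsv=cv2.cvtColor(im,cv2.COLOR_BGR2HSV);x0,y0,x1,y1=roi
    m=cv2.inRange(hsv,*[np.array(v) for v in R[col]]);z=np.zeros_like(m);z[y0:y1,x0:x1]=m[y0:y1,x0:x1]
    if col in('dark',): pass
    c=[k for k in cv2.findContours(z,cv2.RETR_EXTERNAL,cv2.CHAIN_APPROX_NONE)[0]]
    return max(c,key=cv2.contourArea) if c else None
def cen(c):
    M=cv2.moments(c);return M['m10']/M['m00'],M['m01']/M['m00']
def rect(n,c,z):
    P=np.array([onz(n,p[0],z)[:2]*1000 for p in c],np.float32)
    (cx,cy),(w,h),a=cv2.minAreaRect(P)
    if w<h: w,h,a=h,w,a+90
    return np.round([cx,cy,w,h,(a+90)%180-90],1)  # a= long-axis angle in world xy
E
python3 - <<'E'
from seg import *
t=cv2.imread('pics/top0.png');s=cv2.imread('pics/side0.png')
rt=dict(blue=(365,190,395,212),green=(330,195,360,220),orange=(300,185,322,206),dark=(256,236,275,255))
rs=dict(blue=(330,300,348,325),green=(312,270,330,295),orange=(322,245,338,270),dark=(260,226,278,244))
for k in rt:
    a=seg(t,k,rt[k]);b=seg(s,k,rs[k])
    p,e=tri(cen(a),cen(b))
    print(k,np.round(cen(a),1),np.round(cen(b),1),'tri',np.round(p*1000,1),'gap',round(e*1000,1),'top@10',np.round(onz('top',cen(a),.01)*1000,1),rect('top',a,.015))
E
```

```text
blue [378.2 201.7] [338.  315.4] tri [ 6.259e+02 -2.913e+02 -1.000e-01] gap 6.6 top@10 [ 620.4 -288.    10. ] [ 619.1 -290.1   29.8   16.2   58.4]
green [344.8 207.2] [320.9 283.6] tri [ 604.3 -194.3    9.1] gap 2.6 top@10 [ 602.8 -194.1   10. ] [ 601.9 -193.3   29.4   18.9   64.1]
orange [309.1 195.2] [330.1 258.8] tri [638.  -95.8   6.8] gap 6.0 top@10 [634.2 -95.3  10. ] [635.8 -96.1  32.7  20.2 -80.4]
dark [265.9 245.5] [269.8 234.4] tri [495.8  20.4  10.4] gap 4.2 top@10 [493.8  20.3  10. ] [493.7  20.1  28.2  20.3 -35.7]
```

```bash
python3 - <<'E'
from seg import *
t=cv2.imread('pics/top0.png');s=cv2.imread('pics/side0.png')
f=lambda x,y:(230+x/4-.375,145+y/4-.375)
Q=[(326,357),(627,388),(613,591),(305,560)]
P=np.array([onz('top',f(*q),.004)[:2]*1000 for q in Q]);print('mat',P.round(1),P.mean(0).round(1),[np.linalg.norm(P[i]-P[(i+1)%4]).round(1) for i in range(4)])
for a,b in((1,0),(2,3)):
    d=P[b]-P[a];print('x axis ang',np.degrees(np.arctan2(d[1],d[0])).round(2))
hsv=cv2.cvtColor(t,cv2.COLOR_BGR2HSV);m=cv2.inRange(hsv,(0,0,150),(179,60,255));z=np.zeros_like(m);z[232:294,308:386]=m[232:294,308:386]
z=cv2.morphologyEx(z,cv2.MORPH_CLOSE,np.ones((7,7)))
c=max(cv2.findContours(z,0,1)[0],key=cv2.contourArea);print('tray',rect('top',c,.02),rect('top',c,.01))
# blue handle
m=cv2.inRange(hsv,(100,120,60),(125,255,255));z=np.zeros_like(m);z[250:285,375:412]=m[250:285,375:412]
c=max(cv2.findContours(z,0,1)[0],key=cv2.contourArea);print('handle px',cv2.minAreaRect(c), rect('top',c,.05))
hs=cv2.cvtColor(s,cv2.COLOR_BGR2HSV);m=cv2.inRange(hs,(100,120,60),(125,255,255));z=np.zeros_like(m);z[295:322,230:262]=m[295:322,230:262]
c2=max(cv2.findContours(z,0,1)[0],key=cv2.contourArea);print(cv2.boundingRect(c2),cv2.boundingRect(c))
# part1 top
p1,e=tri(f(519,510),(210+122/4,215+310/4));print('p1',p1*1000,e*1000, onz('top',f(520,512),.022)*1000)
crop(t,110,140,240,290,4,'box0');crop(s,220,100,360,230,4,'boxs0')
# blue
hh=cv2.inRange(hsv,(100,0,60),(130,255,255)); w=cv2.inRange(hsv,(0,0,150),(179,90,255)); m=hh|w; z=np.zeros_like(m); z[190:212,368:395]=m[190:212,368:395]
c=max(cv2.findContours(z,0,1)[0],key=cv2.contourArea);print('blue',cen(c),onz('top',cen(c),.01)*1000,rect('top',c,.015))
E
```

```text
mat [[ 528.1 -101.8]
 [ 510.3 -309.6]
 [ 373.1 -296.4]
 [ 391.8  -88.2]] [ 450.8 -199. ] [np.float64(208.6), np.float64(137.8), np.float64(209.0), np.float64(137.0)]
x axis ang 85.1
x axis ang 84.86
tray [ 451.  -197.9  183.8  111.9   84.9] [ 451.4 -200.   185.6  113.    84.9]
handle px ((393.0, 266.5), (15.0, 22.0), 90.0) [ 440.2 -311.1   58.8   39.    88.6]
(236, 298, 23, 18) (382, 259, 23, 16)
p1 [ 427.05274601 -228.93519961   20.32485205] 1.5477025884694469 [ 424.94199528 -229.23080038   22.        ]
blue (380.48484848484844, 200.16550116550115) [ 624.89173253 -294.73849166   10.        ] [ 623.7 -293.2   31.8   21.7   83.2]
```

View pics/box0.png

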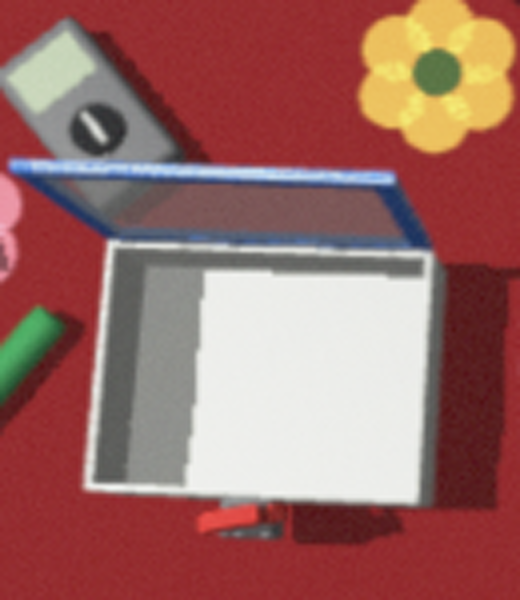

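View pics/boxs0.png

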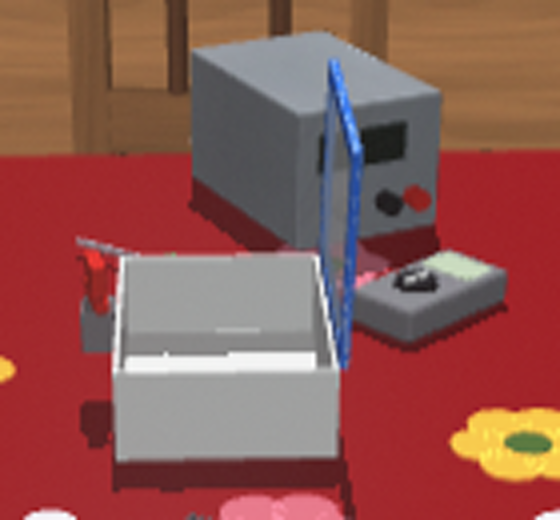

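Request:
servo_tool([
  [[60,20,50,0,1.5],[70,90,0,3,3],[120,130,0,4.5,4.5],[170,160,0,6,6],[220,190,0,7.5,7.5]],
])

```text
out of range
```

```bash
python3 - <<'E'
from h import *
f=lambda x,y:(110+x/4-.375,140+y/4-.375)
Q=[(109,243),(433,252),(422,502),(85,490)]
P=np.array([onz('top',f(*q),.07)[:2]*1000 for q in Q]);print('box',P.round(1),P.mean(0).round(1),[np.linalg.norm(P[i]-P[(i+1)%4]).round(1) for i in range(4)])
for a,b in((1,0),(2,3)):
    d=P[b]-P[a];print('y axis ang-90',np.degrees(np.arctan2(d[1],d[0])).round(2)-90)
E
```

```text
box [[597.8 355. ]
 [596.2 145.5]
 [437.2 145.6]
 [439.6 358. ]] [517.7 251. ] [np.float64(209.6), np.float64(159.1), np.float64(212.5), np.float64(158.2)]
y axis ang-90 -0.4300000000000068
y axis ang-90 -0.6599999999999966
```

Request:
servo_tool([
  [[60,20,50,0,1.5],[60,65,90,0,3],[60,115,125,0,4.5],[60,165,160,0,6],[60,220,190,0,7.5]],
])

```text
time: 0.72
tool_pos: [0.3906, -0.41, 0.25]
tool_rot: [-0.0, 0.862, 0.508, -0.0]
contact_force: [-0.2, -1.0, -0.0]
gripper_width: 0.705
```

Request:
servo_tool([
  [[60,50,30,0,1.5],[60,105,55,-20,3],[60,160,80,-60,4],[60,210,105,-100,4],[60,235,116,-140,4]],
])

```text
time: 1.35
tool_pos: [0.6253, -0.2953, 0.1118]
tool_rot: [0.001, 0.738, 0.674, 0.0]
contact_force: [0.1, -0.5, 0.2]
gripper_width: 0.707
```

```bash
python3 - <<'E'
from h import *
t=pic('top');s=pic('side');print(state()['tool_pos'])
crop(t,340,160,440,235,6,'t1');crop(s,290,220,390,330,5,'s1')
E
```

```text
[ 0.62148072 -0.29139805  0.10253317]
```

View pics/s1.png

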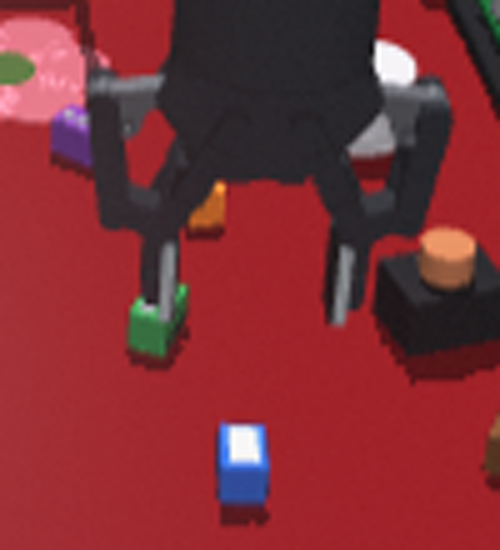

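View pics/t1.png

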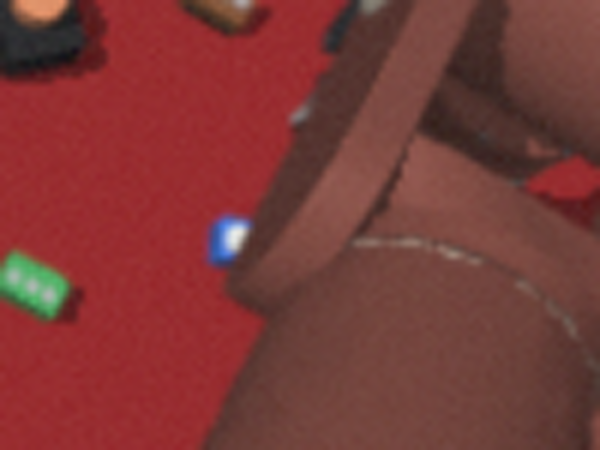

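Request:
servo_tool([
  [[55,0,0,-30,0],[55,0,0,-30,0]],
])

```text
time: 1.7
tool_pos: [0.621, -0.2955, 0.0796]
tool_rot: [-0.003, 0.739, 0.674, -0.001]
contact_force: [-0.4, -0.4, 0.2]
gripper_width: 0.647
```

```bash
python3 - <<'E'
from h import *
for i in range(3): 
  s=pic('side'); print(state()['tool_pos'],state()['time'])
crop(s,290,220,390,330,5,'s2')
E
```

```text
[ 0.62204876 -0.29623122  0.08166296] 1.75
[ 0.62289399 -0.29680794  0.08319596] 1.8
[ 0.62341772 -0.29710009  0.08408759] 1.85
```

View pics/s2.png

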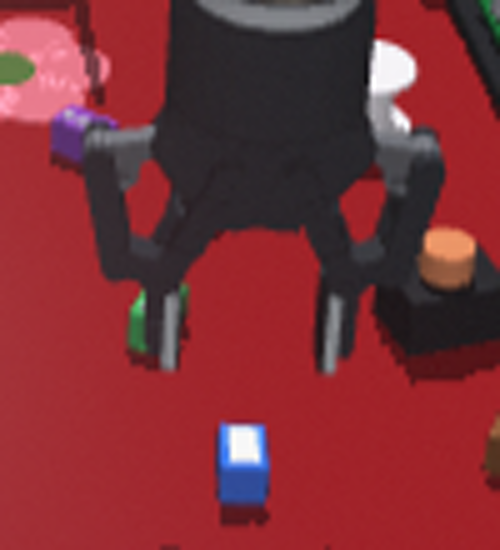

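Request:
servo_tool([
  [[45,0,0,-25,0],[45,0,0,-45,0],[45,0,0,-53,0],[45,0,0,-53,0],[45,0,0,-53,0]],
])

```text
time: 2.48
tool_pos: [0.6237, -0.2966, 0.0302]
tool_rot: [0.001, 0.739, 0.674, 0.0]
contact_force: [0.3, -0.1, -0.1]
gripper_width: 0.527
```

```bash
python3 - <<'E'
from h import *
s=pic('side'); print(state()['tool_pos'],state()['time'])
crop(s,290,220,390,330,5,'s3')
E
```

```text
[ 0.62374823 -0.2966388   0.03028434] 2.525
```

View pics/s3.png

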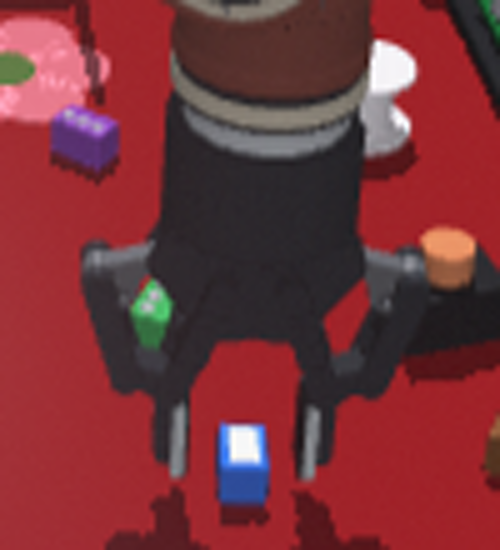

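Request:
servo_tool([
  [[45,1,1,-8,0],[20,1,1,-8,0],[10,1,1,-8,0],[10,1,1,-8,0],[10,1,1,-8,0]],
])

```text
time: 3.15
tool_pos: [0.624, -0.2952, 0.0211]
tool_rot: [-0.0, 0.739, 0.674, -0.0]
contact_force: [0.8, -0.7, 0.1]
gripper_width: 0.221
```

Request:
servo_tool([
  [[10,0,0,0,0],[10,0,0,10,0],[10,0,0,40,0],[10,0,0,40,0]],
])

```text
time: 3.65
tool_pos: [0.6263, -0.2966, 0.0652]
tool_rot: [0.003, 0.739, 0.674, 0.001]
contact_force: [0.7, -0.6, -0.5]
gripper_width: 0.215
```

```bash
python3 - <<'E'
from h import *
s=pic('side'); print(state()['tool_pos'],state()['time'],state()['gripper_width'])
crop(s,270,220,390,330,5,'s4')
E
```

```text
[ 0.62522268 -0.29597752  0.06317188] 3.7 0.216818038363856
```

View pics/s4.png

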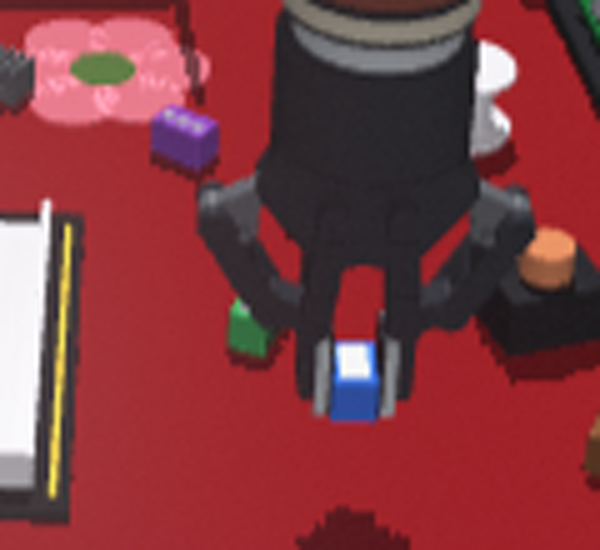

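Request:
servo_tool([
  [[10,-45,25,15,0],[10,-95,54,15,0],[10,-145,83,15,0],[10,-174,99,10,0],[10,-174,99,-10,0]],
])

```text
time: 4.32
tool_pos: [0.4481, -0.1949, 0.0503]
tool_rot: [-0.0, 0.739, 0.674, -0.0]
contact_force: [0.4, -0.9, -0.1]
gripper_width: 0.216
```

Request:
servo_tool([
  [[10,0,0,-10,0],[10,0,0,-18,0],[10,0,0,-18,0]],
])

```text
time: 4.7
tool_pos: [0.4499, -0.1962, 0.0324]
tool_rot: [-0.001, 0.739, 0.674, -0.0]
contact_force: [0.1, -1.1, 0.2]
gripper_width: 0.217
```

Request:
servo_tool([
  [[10,0,0,-1,0],[34,0,0,-1,0],[34,0,0,-1,0],[34,0,0,30,0],[34,0,0,60,0]],
])

```text
time: 5.32
tool_pos: [0.4498, -0.1961, 0.0938]
tool_rot: [-0.0, 0.739, 0.674, -0.0]
contact_force: [0.8, 0.4, 0.9]
gripper_width: 0.398
```

Request:
servo_tool([
  [[40,40,0,0,-1],[50,90,0,0,-2],[50,135,1,0,-3],[50,153,2,-25,-3.5],[50,153,2,-25,-3.5]],
])

```text
time: 5.95
tool_pos: [0.6024, -0.1934, 0.0659]
tool_rot: [-0.002, 0.849, 0.529, -0.001]
contact_force: [-1.0, -0.1, -0.6]
gripper_width: 0.584
```

```bash
python3 - <<'E'
from h import *
s=pic('side'); t=pic('top');print(state()['tool_pos'],state()['time'],state()['gripper_width'])
crop(s,210,215,370,335,5,'s5');crop(t,230,145,430,295,4,'t5')
E
```

```text
[ 0.60240193 -0.19409312  0.06795252] 6.05 0.585698482455126
```

View pics/s5.png

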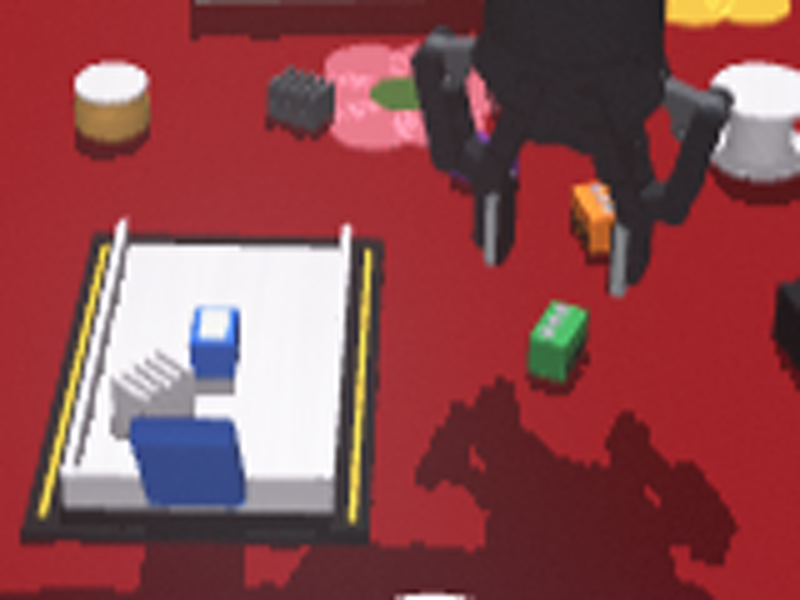

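View pics/t5.png

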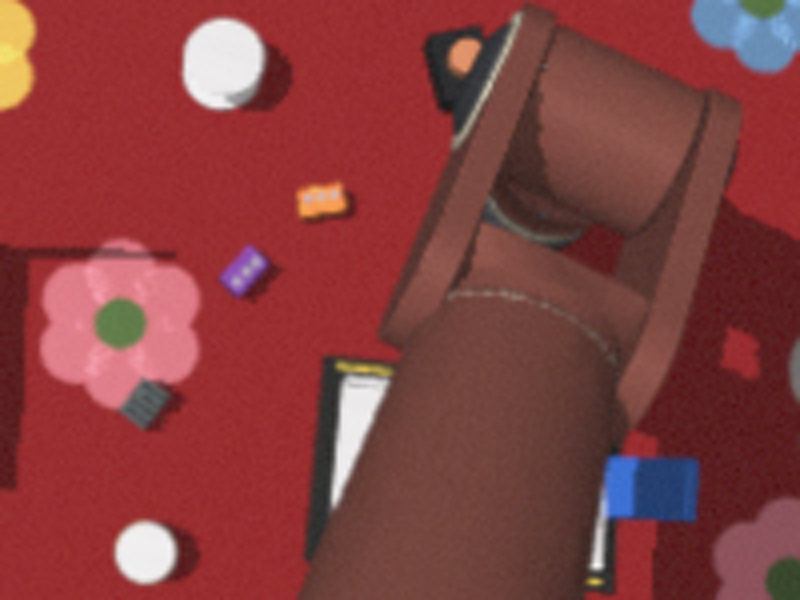

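Request:
servo_tool([
  [[45,1,0,-25,0],[42,1,0,-43,0],[42,1,0,-46,0],[42,1,0,-46,0],[20,1,0,-46,0]],
])

```text
time: 6.68
tool_pos: [0.6047, -0.1946, 0.0233]
tool_rot: [0.001, 0.849, 0.528, 0.0]
contact_force: [-0.4, 1.4, -0.4]
gripper_width: 0.291
```

Request:
servo_tool([
  [[8,0,0,0,0],[8,0,0,0,0],[8,0,0,0,0],[8,0,0,30,0],[8,0,0,60,1]],
])

```text
time: 7.3
tool_pos: [0.6032, -0.1938, 0.0816]
tool_rot: [-0.001, 0.82, 0.573, -0.001]
contact_force: [0.4, 0.3, 0.0]
gripper_width: 0.192
```

Request:
servo_tool([
  [[8,-45,8,0,1],[8,-95,17,0,2],[8,-140,25,0,2.5],[8,-150,27,-25,2.5],[8,-150,27,-45,2.5]],
])

```text
time: 7.92
tool_pos: [0.4526, -0.1667, 0.0361]
tool_rot: [-0.0, 0.739, 0.674, -0.0]
contact_force: [0.0, -0.4, -0.3]
gripper_width: 0.189
```

Request:
servo_tool([
  [[8,0,0,-4,0],[8,0,0,-4,0],[32,0,0,-4,0],[32,0,0,-4,0],[32,0,0,30,0]],
])

```text
time: 8.55
tool_pos: [0.4521, -0.1662, 0.0652]
tool_rot: [-0.003, 0.739, 0.674, -0.001]
contact_force: [0.4, -0.3, -0.4]
gripper_width: 0.372
```

Request:
servo_tool([
  [[34,10,4,25,0],[40,60,22,25,1],[45,110,42,25,2],[45,160,61,20,2.5],[45,184,70,0,2.5]],
])

```text
time: 9.18
tool_pos: [0.6421, -0.0965, 0.0692]
tool_rot: [0.002, 0.644, 0.765, 0.001]
contact_force: [0.1, -0.2, 0.2]
gripper_width: 0.529
```

```bash
python3 - <<'E'
from h import *
s=pic('side'); t=pic('top');print(state()['tool_pos'],state()['time'],state()['gripper_width'])
crop(s,210,215,370,335,5,'s6');crop(t,230,145,430,295,4,'t6')
E
```

```text
[ 0.63869727 -0.09584976  0.06506057] 9.275 0.5333730347071055
```

View pics/s6.png

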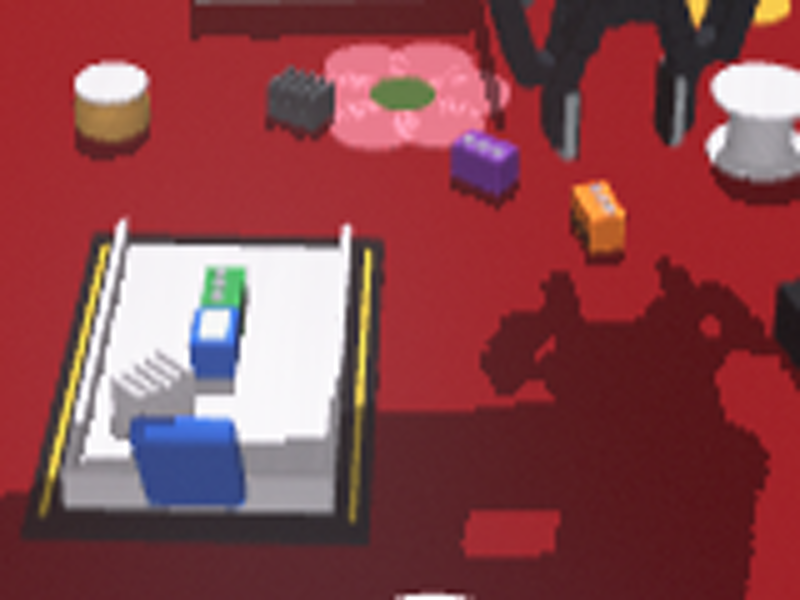

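Request:
servo_tool([
  [[42,-1,0,-25,0],[40,-1,0,-42,0],[40,-1,0,-43,0],[40,-1,0,-43,0],[20,-1,0,-43,0]],
])

```text
time: 9.9
tool_pos: [0.6378, -0.0976, 0.0255]
tool_rot: [0.001, 0.645, 0.765, 0.0]
contact_force: [0.4, -0.3, 0.5]
gripper_width: 0.269
```

Request:
servo_tool([
  [[8,0,0,0,0],[8,0,0,0,0],[8,0,0,0,0],[8,0,0,30,0],[8,0,0,65,-1]],
])

```text
time: 10.52
tool_pos: [0.6359, -0.0969, 0.0883]
tool_rot: [-0.001, 0.685, 0.729, -0.001]
contact_force: [1.0, -0.1, -0.9]
gripper_width: 0.19
```

Request:
servo_tool([
  [[8,-45,-10,0,-0.5],[8,-95,-21,0,-1.5],[8,-145,-31,0,-1.5],[8,-178,-38,-20,-1.5],[8,-178,-38,-45,-1.5]],
])

```text
time: 11.15
tool_pos: [0.4571, -0.1353, 0.0435]
tool_rot: [0.0, 0.739, 0.673, -0.0]
contact_force: [0.4, -0.5, 0.3]
gripper_width: 0.187
```

Request:
servo_tool([
  [[8,0,0,-7,0],[8,0,0,-7,0],[32,0,0,-7,0],[32,0,0,-7,0],[32,0,0,30,0]],
])

```text
time: 11.78
tool_pos: [0.4571, -0.1342, 0.0722]
tool_rot: [-0.003, 0.739, 0.674, -0.001]
contact_force: [0.6, 0.5, -0.2]
gripper_width: 0.374
```

Request:
servo_tool([
  [[40,0,10,20,1.5],[50,10,50,20,3],[50,20,100,20,5],[50,37,140,20,6.5],[50,37,154,10,8]],
])

```text
time: 12.4
tool_pos: [0.4981, 0.0207, 0.0859]
tool_rot: [0.002, 0.397, 0.918, 0.001]
contact_force: [0.9, -0.1, 0.3]
gripper_width: 0.586
```

```bash
python3 - <<'E'
from seg import *
s=pic('side'); t=pic('top');print(state())
crop(s,210,185,370,325,5,'s7');crop(t,230,145,430,295,4,'t7')
crop(cv2.imread('pics/top0.png'),250,230,282,260,16,'d0')
E
```

```text
{'time': 12.5, 'joint_pos': array([-1.09422933e-01, -8.91792771e-02,  2.04647698e+00,  1.09133339e-04,
        1.18566925e+00, -8.58092482e-01]), 'joint_vel': array([-0.03822676, -0.01251099,  0.00223672, -0.01485083,  0.01019184,
        0.07563397]), 'joint_efforts': array([  0.85336776, -29.20189261, -33.72318149,   0.1046673 ,
        -0.13076666,  -0.45849762]), 'tool_pos': array([0.49567435, 0.02021729, 0.08366334]), 'tool_rot': array([-6.71144878e-04,  3.99603087e-01,  9.16688005e-01, -1.55870293e-04]), 'contact_force': array([-0.66621455,  0.20631815, -0.87576068]), 'ft_torque': array([-0.02585683,  0.00196595, -0.01878162]), 'gripper_width': 0.58421076981459}
```

View pics/s7.png

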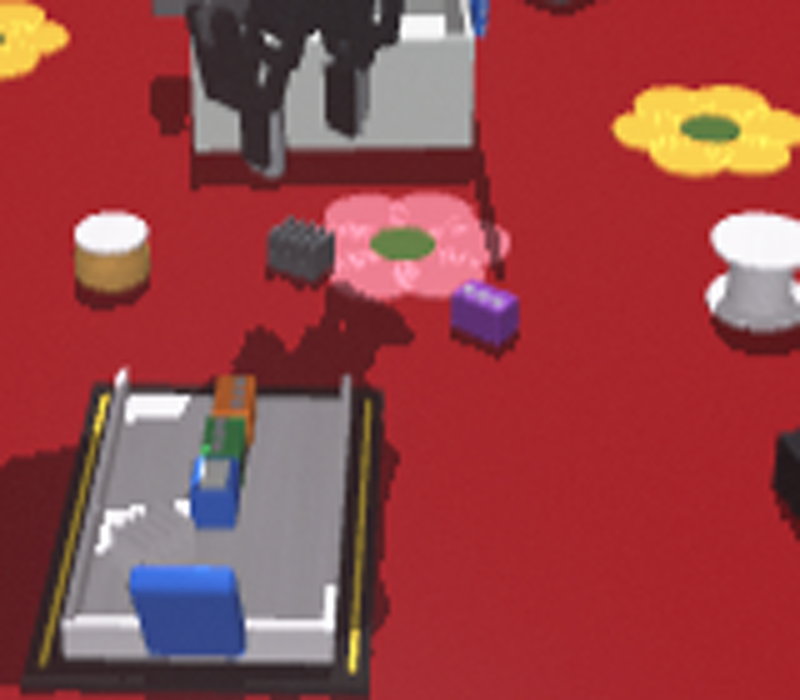

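View pics/d0.png

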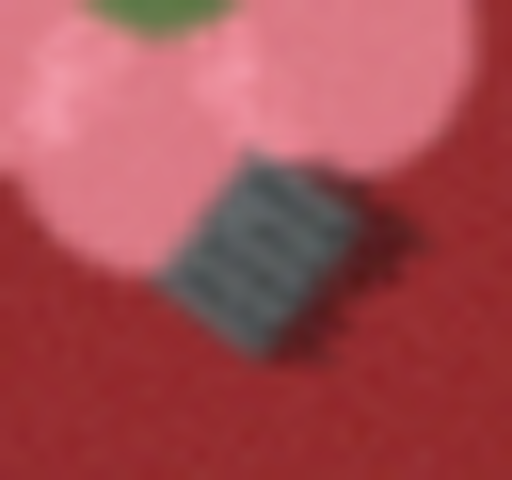

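Request:
servo_tool([
  [[48,0,0,-20,1.2],[45,0,0,-45,1.7],[45,0,0,-60,1.7],[45,0,0,-60,1.7],[45,0,0,-60,1.7]],
])

```text
time: 13.12
tool_pos: [0.4968, 0.0184, 0.0251]
tool_rot: [0.001, 0.318, 0.948, 0.0]
contact_force: [0.3, 0.1, -1.0]
gripper_width: 0.528
```

Request:
servo_tool([
  [[20,0,0,0,0],[12,0,0,0,0],[12,0,0,0,0],[12,0,0,0,0],[12,0,0,25,0]],
])

```text
time: 13.75
tool_pos: [0.4942, 0.019, 0.0476]
tool_rot: [-0.002, 0.318, 0.948, -0.0]
contact_force: [-0.2, -0.2, -0.9]
gripper_width: 0.235
```

Request:
servo_tool([
  [[12,0,-30,50,1.2],[12,-5,-85,60,2.6],[12,-10,-140,60,4],[12,-16,-195,60,5.3],[12,-22,-250,60,5.3]],
])

```text
time: 14.38
tool_pos: [0.4735, -0.2328, 0.109]
tool_rot: [0.0, 0.046, 0.999, 0.0]
contact_force: [0.8, 0.1, 0.7]
gripper_width: 0.236
```

Request:
servo_tool([
  [[12,0,-10,-10,0],[12,0,-10,-50,0],[12,0,-10,-72,0],[12,0,-10,-72,0],[12,0,-10,-72,0]],
])

```text
time: 15.0
tool_pos: [0.4744, -0.2408, 0.0376]
tool_rot: [0.0, 0.045, 0.999, -0.0]
contact_force: [-0.2, -0.2, -0.1]
gripper_width: 0.238
```

Request:
servo_tool([
  [[12,0,0,-3,0],[34,0,0,-3,0],[34,0,0,-3,0],[34,0,0,30,0],[45,0,-10,80,0]],
])

```text
time: 15.62
tool_pos: [0.4726, -0.25, 0.1161]
tool_rot: [-0.002, 0.046, 0.999, 0.001]
contact_force: [0.1, -1.3, 0.4]
gripper_width: 0.525
```

Request:
servo_tool([
  [[60,-10,-20,40,-1.7],[70,-20,-40,50,-3.4],[75,-30,-60,50,-5.1],[75,-35,-69,50,-6.8],[75,-35,-69,50,-8.5]],
])

```text
time: 16.25
tool_pos: [0.4387, -0.321, 0.1675]
tool_rot: [0.0, 0.475, 0.88, -0.0]
contact_force: [0.4, -0.2, -0.1]
gripper_width: 0.877
```

```bash
python3 - <<'E'
from seg import *
s=pic('side'); t=pic('top');print(state()['tool_pos'],state()['time'])
crop(s,210,185,370,335,5,'s8');crop(t,230,145,430,295,4,'t8')
E
```

```text
[ 0.43893151 -0.32047703  0.16732305] 16.35
```

View pics/s8.png

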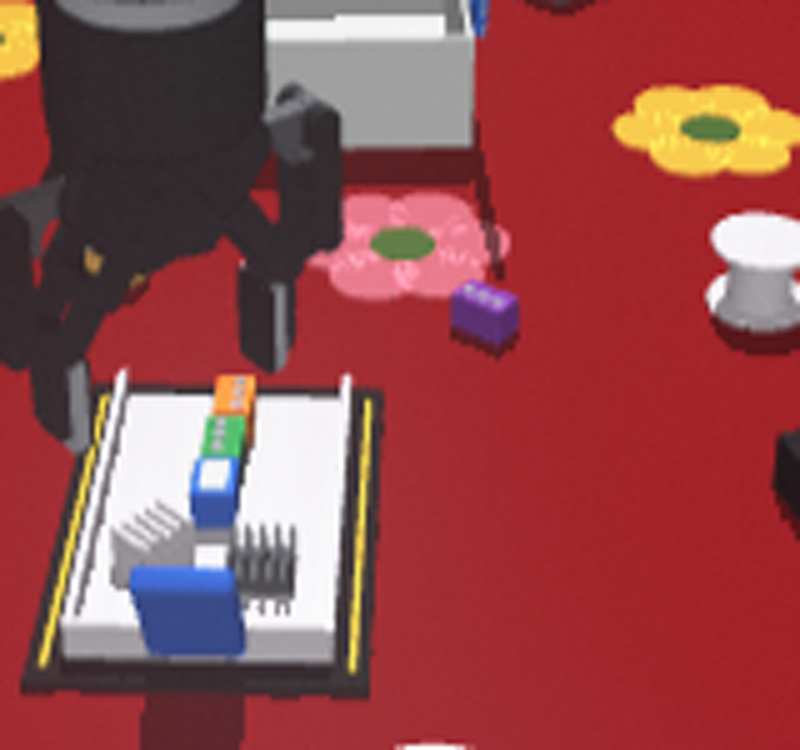

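View pics/t8.png

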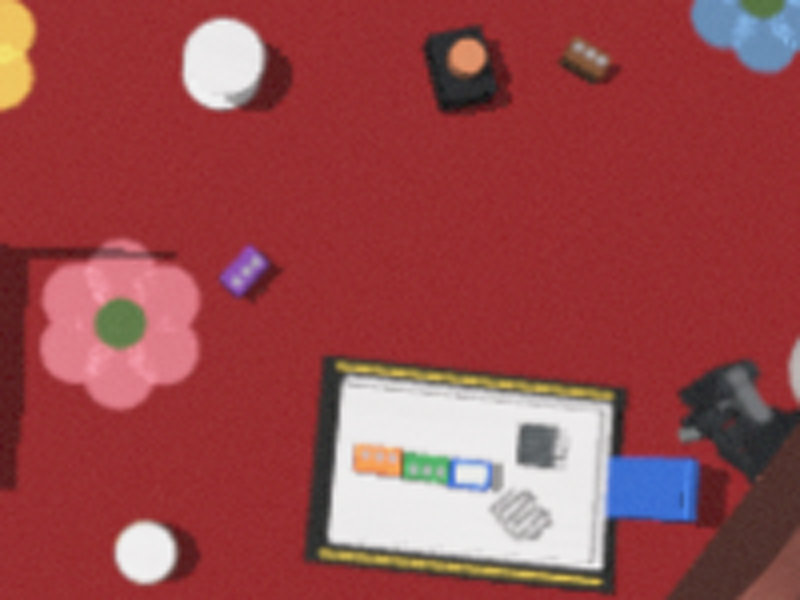

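```bash
python3 - <<'E'
from h import *
f=lambda x,y:(230+x/4-.375,145+y/4-.375)
g=lambda x,y:(210+x/5-.4,185+y/5-.4)
for a,b in(((684,489),(183,566)),((691,489),(183,570))):
    p,e=tri(f(*a),g(*b));print(p*1000,e*1000)
E
```

```text
[ 441.21560301 -320.6417275    79.97529298] 3.965064580112116
[ 441.26199133 -324.69410381   81.35539141] 4.076661664061897
```

Request:
servo_tool([
  [[80,1,1,0,-1.7],[80,1,1,0,-3.4],[80,1,1,-30,-5.1],[75,1,1,-65,-6.4],[70,1,1,-90,-6.4]],
])

```text
time: 16.98
tool_pos: [0.4397, -0.3186, 0.0756]
tool_rot: [-0.001, 0.734, 0.679, -0.0]
contact_force: [-0.5, 0.8, -1.0]
gripper_width: 0.817
```

Request:
servo_tool([
  [[65,0,0,-10,0],[60,0,0,-13,0],[60,0,0,-13,0]],
])

```text
time: 17.35
tool_pos: [0.4407, -0.3197, 0.0652]
tool_rot: [0.001, 0.735, 0.678, 0.0]
contact_force: [0.1, -0.2, 0.4]
gripper_width: 0.702
```

```bash
python3 - <<'E'
from seg import *
s=pic('side'); print(state()['tool_pos'],state()['tool_rot'],state()['time'])
crop(s,190,205,330,335,5,'s9')
E
```

```text
[ 0.44075712 -0.31985303  0.06542789] [1.07513015e-03 7.35049477e-01 6.78012615e-01 6.93643489e-05] 17.4
```

View pics/s9.png

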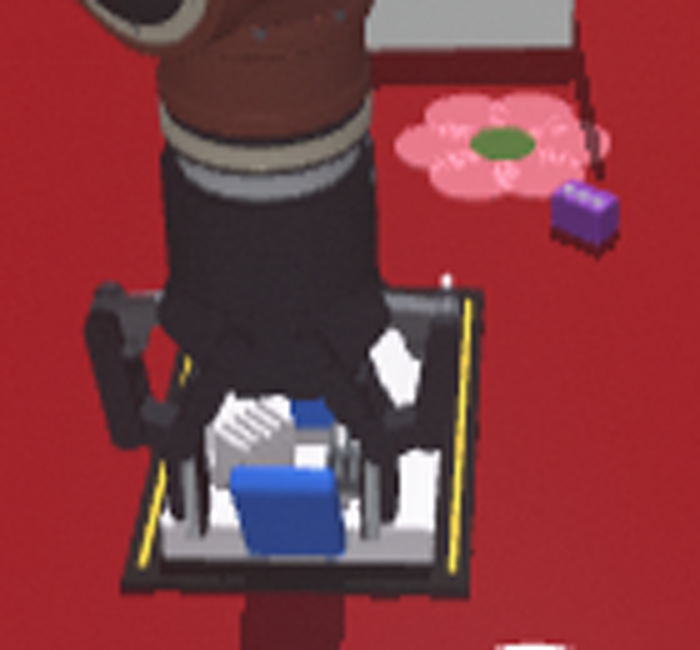

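Request:
servo_tool([
  [[45,0,0,0,0],[30,0,0,0,0],[30,0,0,0,0],[30,0,0,0,0],[30,0,0,0,0]],
])

```text
time: 18.02
tool_pos: [0.4407, -0.32, 0.0654]
tool_rot: [0.001, 0.735, 0.678, -0.0]
contact_force: [-0.5, 0.2, 5.4]
gripper_width: 0.455
```

Request:
servo_tool([
  [[30,0,0,4,0],[30,0,0,8,0],[30,0,0,14,0],[30,0,0,20,0],[30,0,0,20,0]],
])

```text
time: 18.65
tool_pos: [0.4405, -0.3196, 0.085]
tool_rot: [0.001, 0.735, 0.678, 0.0]
contact_force: [0.2, 0.0, -2.4]
gripper_width: 0.456
```

```bash
python3 - <<'E'
from seg import *
s=pic('side');t=pic('top'); print(state())
crop(s,190,205,330,335,5,'s10');crop(t,230,145,430,295,4,'t10')
E
```

```text
{'time': 18.75, 'joint_pos': array([-7.64523305e-01,  2.41802197e-02,  1.93501678e+00, -3.72443754e-05,
        1.18225958e+00, -6.83258461e-01]), 'joint_vel': array([-0.00086709,  0.00536955,  0.00417756, -0.000739  ,  0.0008468 ,
       -0.00047726]), 'joint_efforts': array([-1.12107660e-03, -3.53329396e+01, -3.42357337e+01,  1.96801680e-01,
        1.57458424e-01,  7.91765597e-04]), 'tool_pos': array([ 0.4400505 , -0.31925303,  0.08422904]), 'tool_rot': array([ 6.89655234e-05,  7.35241920e-01,  6.77804776e-01, -1.30200643e-05]), 'contact_force': array([-0.84493031, -0.12626074, -2.29131283]), 'ft_torque': array([-0.26821731,  0.04172548,  0.0051072 ]), 'gripper_width': 0.45589295501550625}
```

View pics/s10.png

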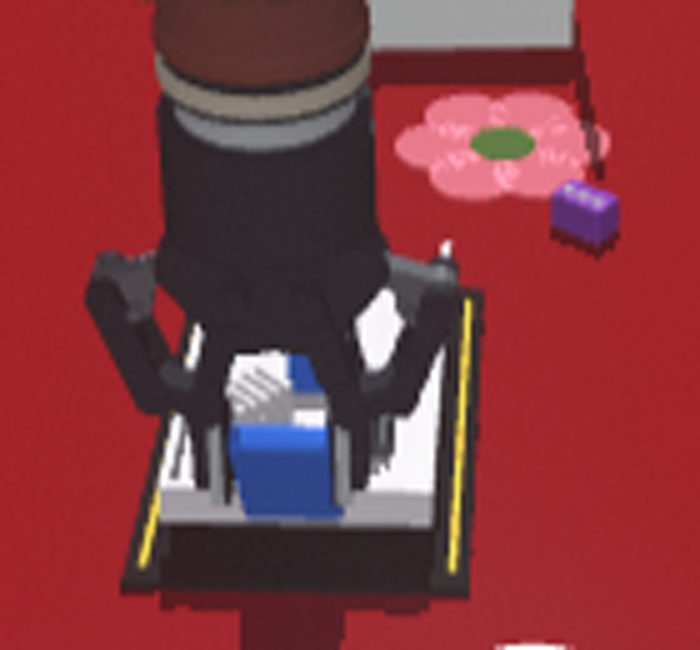

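Request:
servo_tool([
  [[30,0,0,12,0],[30,0,0,30,0],[30,0,0,55,0],[30,0,4,80,0],[30,0,12,98,0]],
])

```text
time: 19.38
tool_pos: [0.4407, -0.3077, 0.1851]
tool_rot: [0.002, 0.735, 0.678, 0.0]
contact_force: [1.0, -0.6, -2.6]
gripper_width: 0.46
```

Request:
servo_tool([
  [[30,4,14,6,0.1],[30,9,32,10,0.2],[30,14,55,10,0.3],[30,20,80,10,0.4],[30,26,105,10,0.5]],
])

```text
time: 20.0
tool_pos: [0.4657, -0.1999, 0.1909]
tool_rot: [-0.001, 0.717, 0.697, -0.0]
contact_force: [-0.7, -0.4, -2.6]
gripper_width: 0.458
```

Request:
servo_tool([
  [[30,7,27,0,0.1],[30,14,55,0,0.2],[30,21,83,0,0.2],[30,27,110,0,0.2],[30,33,137,0,0.2]],
])

```text
time: 20.62
tool_pos: [0.4982, -0.063, 0.1908]
tool_rot: [-0.001, 0.709, 0.705, -0.001]
contact_force: [0.5, 0.2, -2.4]
gripper_width: 0.46
```

```bash
python3 - <<'E'
from seg import *
s=pic('side','s11');t=pic('top','t11'); print(state()['tool_pos'],state()['ft_torque'],state()['tool_rot'])
E
```

```text
[ 0.49840011 -0.0619634   0.19081752] [-0.28104327  0.01026204  0.00304057] [-1.51346515e-03  7.08414304e-01  7.05795167e-01 -2.55339595e-04]
```

View pics/s11.png

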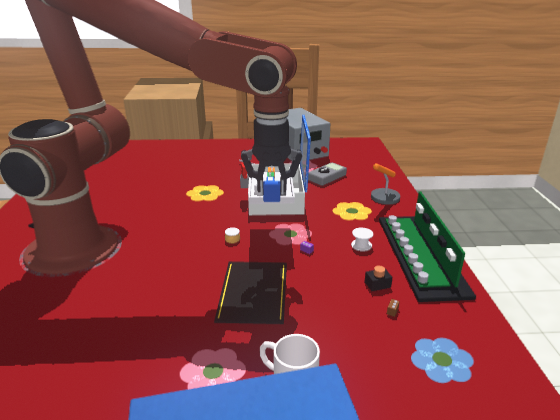

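View pics/t11.png

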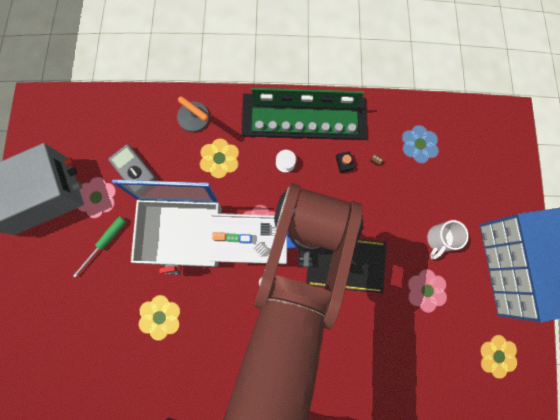

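Request:
servo_tool([
  [[30,2,18,0,0],[30,5,43,0,0],[30,8,68,0,0],[30,11,95,0,0],[30,14,122,0,0]],
])

```text
time: 21.35
tool_pos: [0.5126, 0.058, 0.1917]
tool_rot: [-0.0, 0.71, 0.704, -0.0]
contact_force: [-0.0, 0.0, -2.6]
gripper_width: 0.456
```

Request:
servo_tool([
  [[30,3,24,0,0],[30,5,44,0,0],[30,5,58,0,0],[30,5,66,-10,0],[30,5,68,-25,0]],
])

```text
time: 21.98
tool_pos: [0.518, 0.125, 0.1664]
tool_rot: [0.0, 0.71, 0.704, 0.0]
contact_force: [0.3, -0.3, -3.3]
gripper_width: 0.457
```

```bash
python3 - <<'E'
from seg import *
s=pic('side');t=pic('top'); print(state()['tool_pos'],state()['ft_torque'],state()['tool_rot'])
crop(s,210,120,330,230,6,'s12');crop(t,100,150,300,290,4,'t12')
E
```

```text
[0.51610783 0.12433867 0.16375742] [-0.34884039  0.00413067  0.04017111] [-0.00172452  0.70997968  0.70421615 -0.0023457 ]
```

View pics/s12.png

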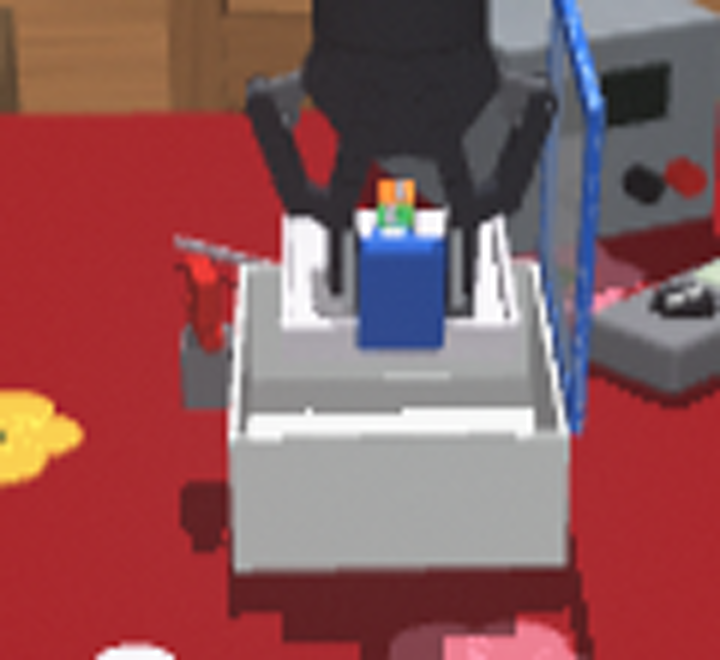

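View pics/t12.png

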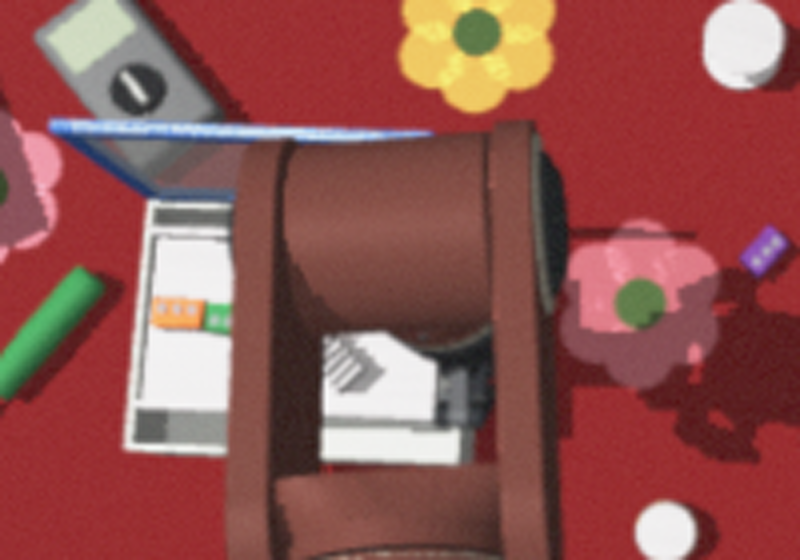

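Request:
servo_tool([
  [[30,0,4,-10,0],[30,0,8,-25,0],[30,0,11,-40,0],[30,0,11,-52,0],[30,0,11,-57,0]],
])

```text
time: 22.7
tool_pos: [0.5174, 0.1356, 0.1087]
tool_rot: [-0.001, 0.71, 0.704, -0.001]
contact_force: [-0.0, 0.4, -2.8]
gripper_width: 0.46
```

Request:
servo_tool([
  [[30,0,0,0,0],[30,0,2,0,0],[30,0,4,0,0]],
])

```text
time: 23.08
tool_pos: [0.5185, 0.1399, 0.1109]
tool_rot: [0.0, 0.71, 0.704, 0.001]
contact_force: [-0.8, 0.7, -2.9]
gripper_width: 0.459
```

Request:
servo_tool([
  [[30,0,1,-1,0],[30,0,3,-2,0],[30,0,4,-2,0]],
])

```text
time: 23.45
tool_pos: [0.5187, 0.1414, 0.109]
tool_rot: [0.002, 0.71, 0.705, -0.002]
contact_force: [-1.8, -13.4, 2.2]
gripper_width: 0.458
```

```bash
python3 - <<'E'
from seg import *
s=pic('side');t=pic('top'); print(state()['tool_pos'],state()['contact_force'],state()['ft_torque'],state()['tool_rot'])
crop(s,210,120,330,230,6,'s13');crop(t,120,180,180,280,6,'t13')
E
```

```text
[0.51868433 0.14141851 0.10905286] [ -1.34876366 -11.27106064   1.42459171] [-1.55723186  0.20139521  0.18444742] [ 0.00225905  0.70965997  0.70453859 -0.00173315]
```

View pics/s13.png

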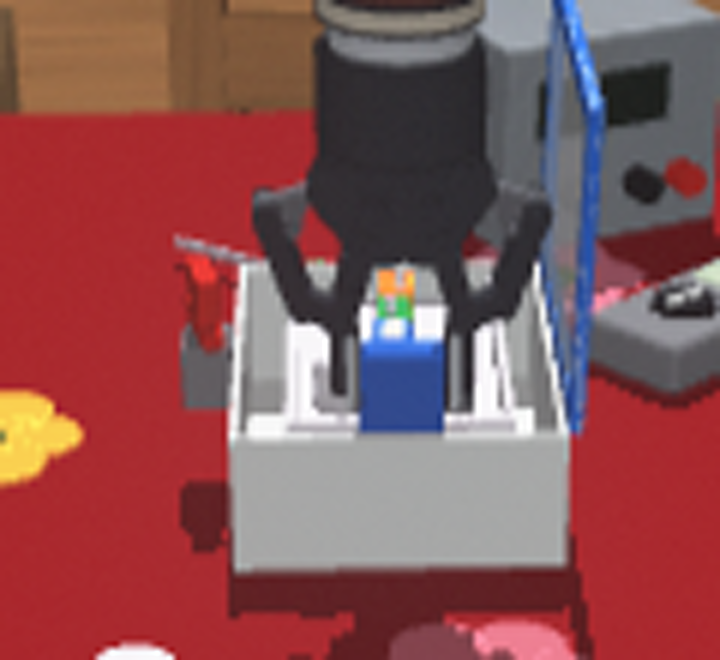

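View pics/t13.png

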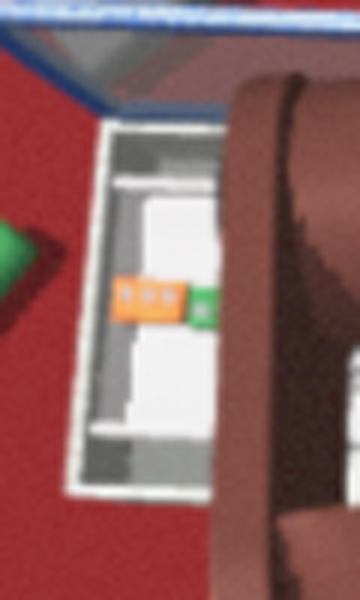

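Request:
servo_tool([
  [[30,0,2,4,0],[30,0,4,10,0],[30,0,6,17,0],[30,0,8,24,0]],
])

```text
time: 24.05
tool_pos: [0.5186, 0.1496, 0.1327]
tool_rot: [0.002, 0.71, 0.704, -0.001]
contact_force: [1.6, -5.5, -1.4]
gripper_width: 0.46
```

```bash
python3 - <<'E'
from seg import *
s=pic('side');t=pic('top'); print(state()['tool_pos'],state()['contact_force'],state()['ft_torque'],state()['tool_rot'])
crop(s,210,120,330,230,6,'s14');crop(t,120,180,180,280,6,'t14')
E
```

```text
[0.5189055  0.14989796 0.13335443] [-0.32627839 -7.95501411 -1.08033622] [-1.57650357 -0.04381789 -0.12270983] [ 0.00227021  0.70998256  0.70421486 -0.0010214 ]
```

View pics/s14.png

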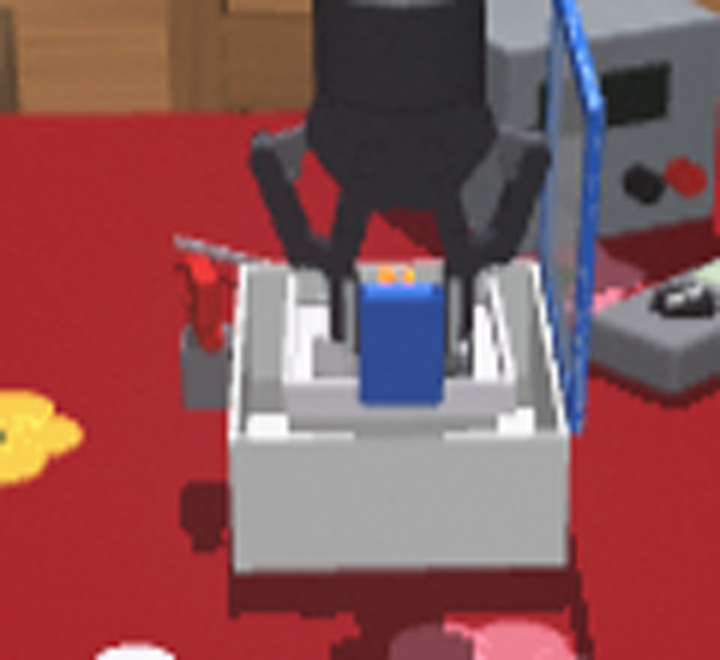

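View pics/t14.png

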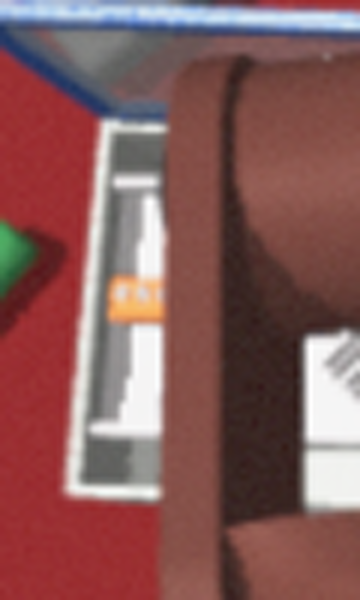

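Request:
servo_tool([
  [[30,0,4,8,0],[30,0,8,16,0],[30,0,12,24,0],[30,0,16,32,0],[30,0,19,40,0]],
])

```text
time: 24.78
tool_pos: [0.5184, 0.1701, 0.1726]
tool_rot: [0.001, 0.71, 0.704, -0.0]
contact_force: [0.8, -2.4, -3.7]
gripper_width: 0.457
```

Request:
servo_tool([
  [[30,0,4,7,0],[30,0,7,12,0],[30,0,7,12,0]],
])

```text
time: 25.15
tool_pos: [0.5182, 0.1781, 0.1846]
tool_rot: [0.0, 0.71, 0.704, 0.0]
contact_force: [1.4, -2.3, -1.1]
gripper_width: 0.46
```

```bash
python3 - <<'E'
from seg import *
s=pic('side');t=pic('top'); print(state()['tool_pos'],state()['contact_force'],state()['ft_torque'],state()['tool_rot'])
crop(s,210,100,330,230,5,'s15');crop(t,120,180,180,280,5,'t15')
E
```

```text
[0.51798532 0.1780125  0.18413443] [ 1.11459629 -2.89191802 -2.05628419] [-0.62679041 -0.12237143 -0.02074291] [-1.91639539e-04  7.09799815e-01  7.04403414e-01  1.22815197e-04]
```

View pics/s15.png

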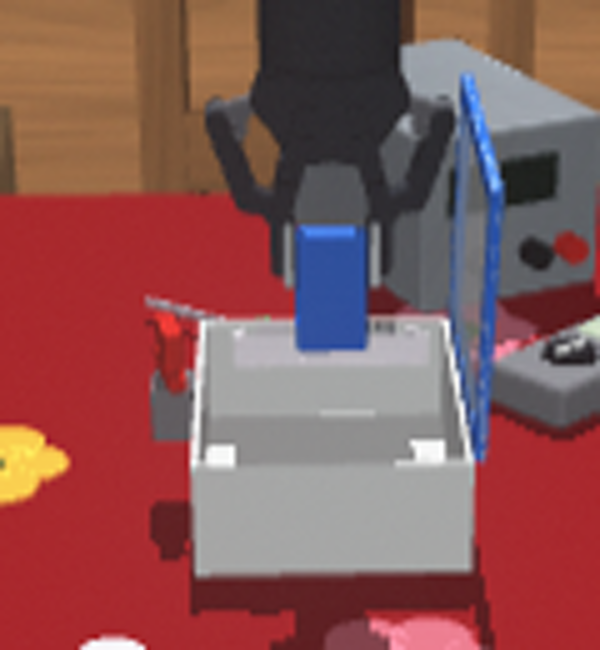

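View pics/t15.png

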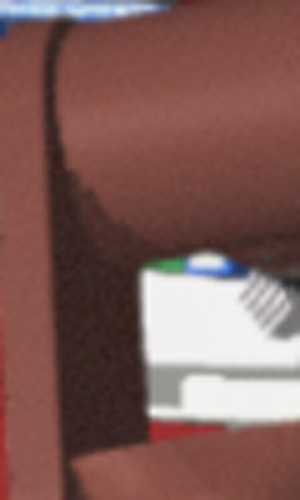

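Request:
servo_tool([
  [[30,0,-4,-2,0],[30,0,-9,-9,0],[30,0,-11,-18,0],[30,0,-11,-26,0],[30,0,-11,-29,0]],
])

```text
time: 25.88
tool_pos: [0.5175, 0.1667, 0.1539]
tool_rot: [-0.001, 0.71, 0.704, -0.001]
contact_force: [0.0, 0.0, -2.6]
gripper_width: 0.459
```

```bash
python3 - <<'E'
from seg import *
s=pic('side');t=pic('top'); print(state()['tool_pos'],state()['contact_force'],state()['ft_torque'],state()['tool_rot'])
crop(s,210,100,330,230,5,'s16');crop(t,120,180,240,280,5,'t16')
E
```

```text
[0.51771719 0.16680005 0.15446106] [-0.51890015  0.94255578 -3.71140181] [-0.20639662  0.02346632 -0.03861479] [-3.78314424e-04  7.09873326e-01  7.04329126e-01 -4.48513938e-04]
```

View pics/s16.png

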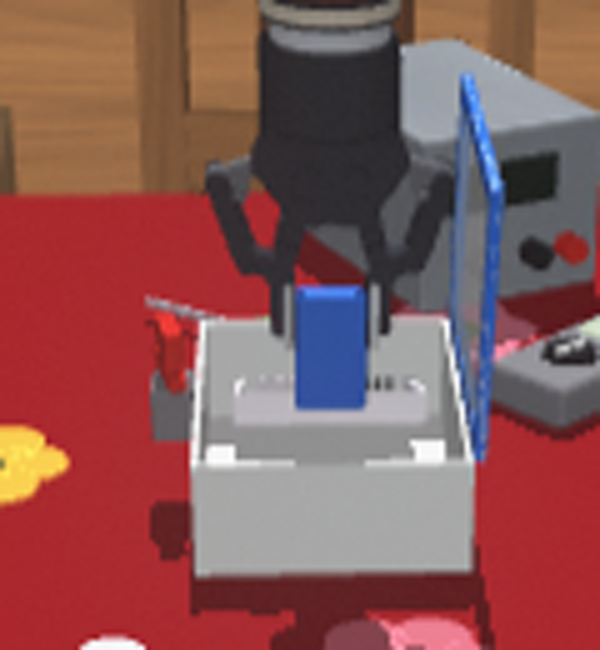

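View pics/t16.png

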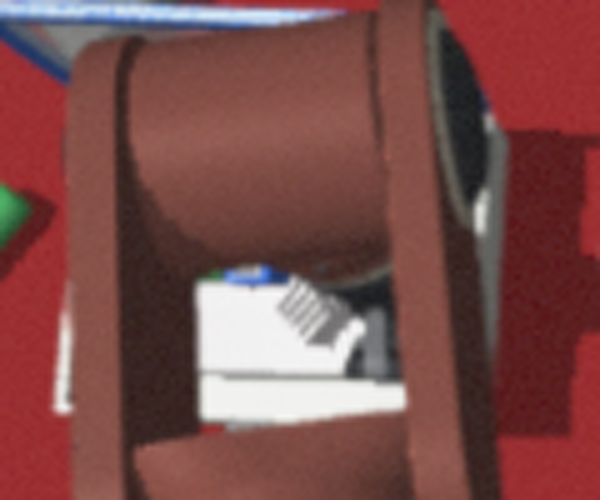

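Request:
servo_tool([
  [[30,0,7,0,0],[30,0,14,0,0],[30,0,20,8,0],[30,0,26,16,0],[30,0,33,24,0]],
])

```text
time: 26.6
tool_pos: [0.5181, 0.2002, 0.1797]
tool_rot: [0.0, 0.71, 0.704, 0.0]
contact_force: [-0.4, -2.5, -3.9]
gripper_width: 0.459
```

Request:
servo_tool([
  [[30,0,6,6,0],[30,0,13,13,0],[30,0,20,19,0],[30,0,27,25,0],[30,0,34,31,0]],
])

```text
time: 27.22
tool_pos: [0.5179, 0.2343, 0.2103]
tool_rot: [-0.0, 0.71, 0.704, -0.0]
contact_force: [-0.3, -0.8, -2.5]
gripper_width: 0.46
```

```bash
python3 - <<'E'
from seg import *
s=pic('side');t=pic('top'); print(state()['tool_pos'],state()['contact_force'],state()['ft_torque'],state()['tool_rot'])
crop(s,210,80,330,230,4,'s17');crop(t,120,180,240,280,5,'t17')
E
```

```text
[0.51813969 0.23449125 0.21096264] [ 0.36110865 -2.68053068 -2.65767522] [-0.73582597  0.05442305 -0.03109156] [5.43358043e-05 7.09566372e-01 7.04638559e-01 2.48907696e-04]
```

View pics/s17.png

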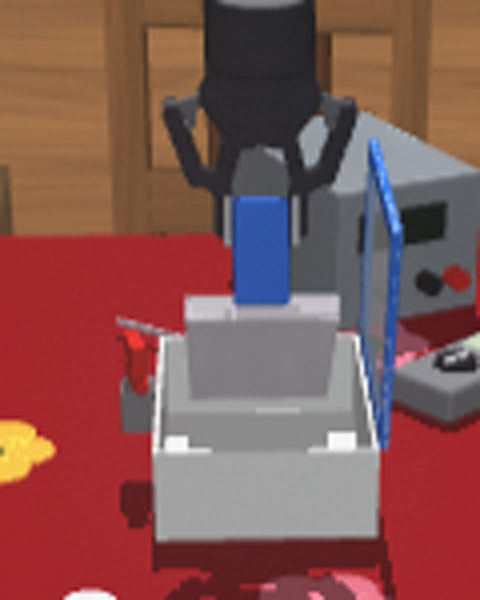

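View pics/t17.png

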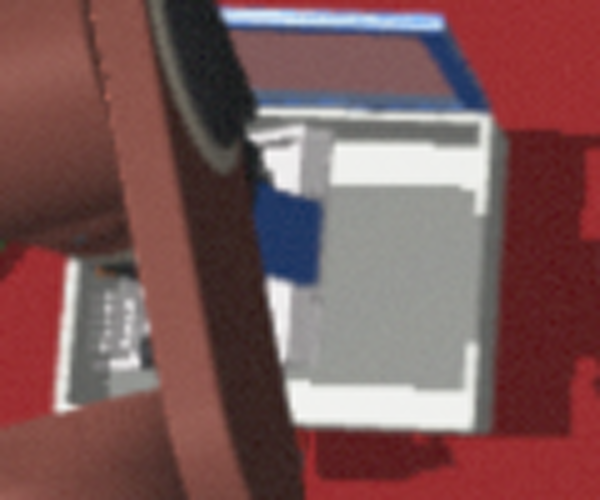

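Request:
servo_tool([
  [[30,0,8,5,0],[30,0,17,11,0],[30,0,27,17,0],[30,0,37,22,0],[30,0,37,22,0]],
])

```text
time: 27.95
tool_pos: [0.5182, 0.2716, 0.2328]
tool_rot: [0.0, 0.71, 0.705, 0.0]
contact_force: [-1.1, -2.1, -2.1]
gripper_width: 0.46
```

Request:
servo_tool([
  [[30,0,-6,12,0],[30,0,-18,24,0],[30,0,-32,34,0],[30,0,-46,40,0],[30,0,-60,45,0]],
])

```text
time: 28.58
tool_pos: [0.5182, 0.2096, 0.2779]
tool_rot: [0.0, 0.71, 0.704, 0.0]
contact_force: [-0.3, 0.3, -2.4]
gripper_width: 0.461
```

```bash
python3 - <<'E'
from seg import *
s=pic('side');t=pic('top'); print(state()['tool_pos'],state()['contact_force'],state()['ft_torque'],state()['tool_rot'])
crop(s,210,80,330,230,4,'s18');crop(t,120,180,240,280,5,'t18')
E
```

```text
[0.51844976 0.20932409 0.27799079] [ 0.34348149  0.54234481 -1.57594831] [0.04714023 0.01566861 0.02049315] [3.79898664e-04 7.10623140e-01 7.03572536e-01 5.42570177e-04]
```

View pics/s18.png

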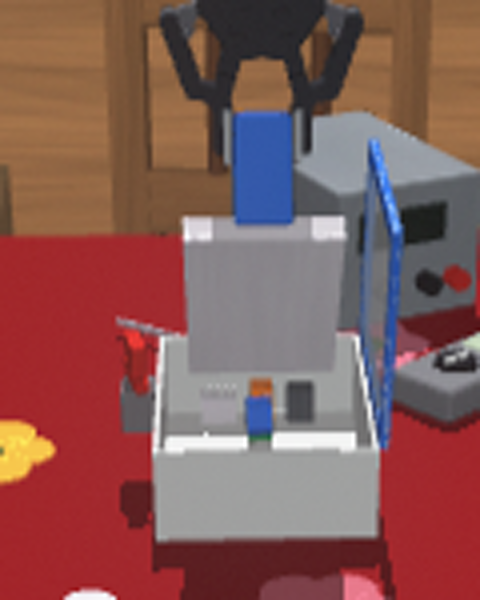

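View pics/t18.png

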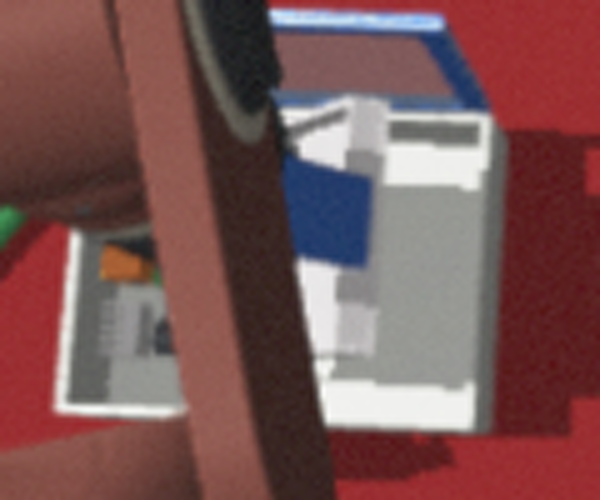

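Request:
servo_tool([
  [[30,0,-3,12,0],[30,0,-12,24,0],[30,-3,-35,30,-0.2],[30,-10,-70,30,-0.4],[30,-17,-110,30,-0.5]],
])

```text
time: 29.3
tool_pos: [0.501, 0.1, 0.3083]
tool_rot: [0.0, 0.728, 0.686, 0.0]
contact_force: [-0.4, -0.4, -1.8]
gripper_width: 0.46
```

Request:
servo_tool([
  [[30,-7,-45,0,-0.1],[30,-15,-90,0,-0.25],[30,-23,-135,-10,-0.25],[30,-31,-180,-20,-0.25],[30,-40,-220,-30,-0.25]],
])

```text
time: 29.92
tool_pos: [0.4608, -0.1209, 0.278]
tool_rot: [0.001, 0.737, 0.676, 0.0]
contact_force: [0.2, 0.5, -2.5]
gripper_width: 0.462
```

Request:
servo_tool([
  [[30,-4,-20,-10,0],[30,-8,-38,-20,0],[30,-8,-45,-30,0],[30,-8,-45,-36,0],[30,-8,-45,-40,0]],
])

```text
time: 30.55
tool_pos: [0.4532, -0.1637, 0.237]
tool_rot: [-0.0, 0.737, 0.676, 0.0]
contact_force: [-0.6, 0.7, -2.2]
gripper_width: 0.459
```

```bash
python3 - <<'E'
from seg import *
s=pic('side');t=pic('top'); print(state()['tool_pos'],state()['contact_force'],state()['ft_torque'],state()['tool_rot'])
crop(s,180,130,340,335,3,'s19');crop(t,230,145,430,295,4,'t19');crop(t,100,170,240,290,5,'b19')
E
```

```text
[ 0.45307383 -0.16356888  0.23677984] [ 0.14171383 -0.22532294 -2.66446819] [0.01398397 0.05596097 0.02427187] [-3.76159742e-04  7.36674625e-01  6.76247258e-01 -3.86209543e-05]
```

View pics/s19.png

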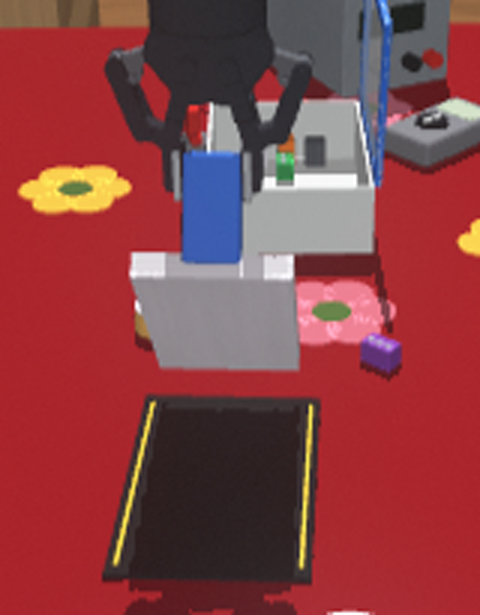

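View pics/t19.png

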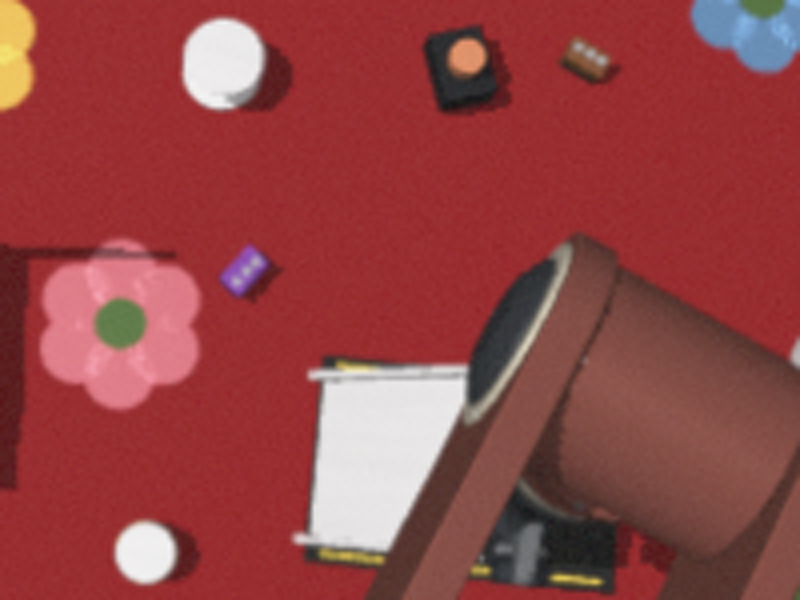

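View pics/b19.png

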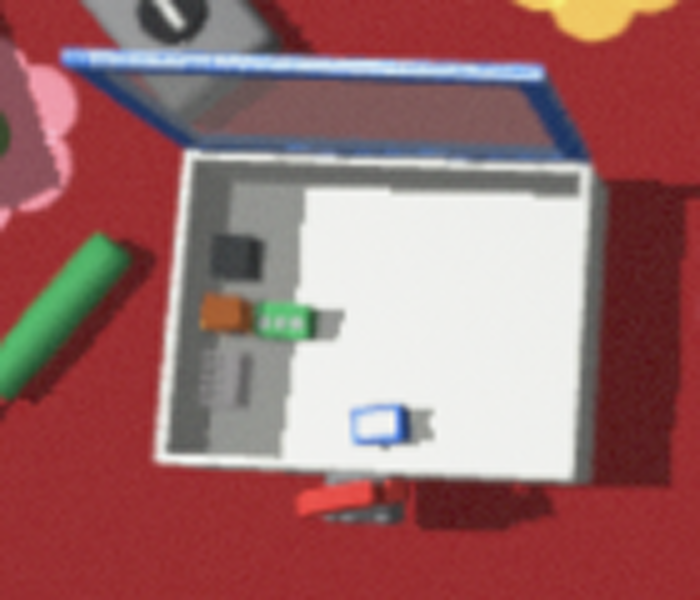

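```bash
python3 - <<'E'
from h import *
f=lambda x,y:(230+x/4-.375,145+y/4-.375)
g=lambda x,y:(180+x/3-.33,130+y/3-.33)
for z in(.02,.03,.04): print(onz('top',f(316,463),z)*1000)
# lip bottom midpoint
print(tri(f(316,463),g(229,369)))
E
```

```text
[455.51848234 -93.53820464  20.        ]
[455.04668046 -92.48636615  30.        ]
[454.57487859 -91.43452767  40.        ]
(array([ 0.45837062, -0.09242562,  0.02947083]), np.float64(0.006595906616294101))
```

Request:
servo_tool([
  [[30,0,0,-6,0],[30,0,0,-12,0],[30,0,0,-16,0],[30,0,0,-18,0]],
])

```text
time: 31.15
tool_pos: [0.4529, -0.1641, 0.2187]
tool_rot: [-0.0, 0.737, 0.676, -0.0]
contact_force: [-0.4, -0.5, -1.5]
gripper_width: 0.462
```

Request:
servo_tool([
  [[30,-1,-8,0,0],[30,-1,-16,0,0],[30,-1,-16,-3,0],[30,-1,-16,-6,0],[30,-1,-16,-9,0]],
])

```text
time: 31.78
tool_pos: [0.452, -0.1801, 0.2098]
tool_rot: [-0.0, 0.737, 0.676, -0.0]
contact_force: [0.2, 0.1, -1.9]
gripper_width: 0.46
```

Request:
servo_tool([
  [[30,0,0,-2,0],[30,0,0,-4,0],[30,0,0,-6,0]],
])

```text
time: 32.15
tool_pos: [0.4526, -0.1819, 0.2081]
tool_rot: [0.002, 0.737, 0.676, -0.001]
contact_force: [-5.4, -3.5, 16.2]
gripper_width: 0.455
```

Request:
servo_tool([
  [[30,-1,-17,-5,0],[30,-3,-36,-13,0],[30,-4,-52,-23,0],[30,-6,-67,-35,0],[30,-6,-67,-35,0]],
])

```text
time: 32.78
tool_pos: [0.4463, -0.2498, 0.1692]
tool_rot: [0.001, 0.738, 0.675, -0.0]
contact_force: [-0.6, -2.0, 3.6]
gripper_width: 0.457
```

```bash
python3 - <<'E'
from seg import *
s=pic('side');t=pic('top'); print(state()['tool_pos'],state()['contact_force'],state()['ft_torque'],state()['tool_rot'])
crop(s,180,130,340,335,3,'s20');crop(t,230,145,430,295,4,'t20')
E
```

```text
[ 0.44621116 -0.24870677  0.16912246] [ 0.6428016  -1.84843467  2.035422  ] [-0.18181685 -0.22510528 -0.0870876 ] [ 8.34517439e-04  7.37483163e-01  6.75364977e-01 -1.89846912e-04]
```

View pics/s20.png

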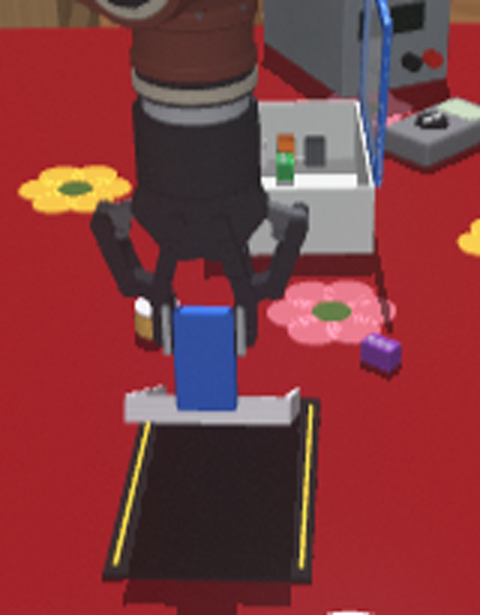

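View pics/t20.png

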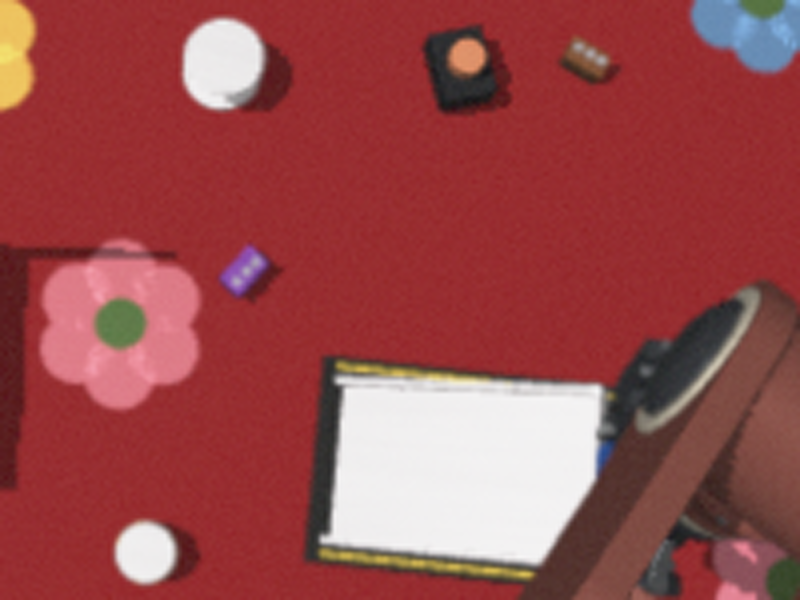

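Request:
servo_tool([
  [[30,-1,-14,-13,0],[30,-2,-27,-27,0],[30,-3,-39,-42,0],[30,-4,-49,-58,0],[30,-5,-58,-75,0]],
])

```text
time: 33.5
tool_pos: [0.4407, -0.3054, 0.0924]
tool_rot: [-0.001, 0.737, 0.676, 0.0]
contact_force: [0.2, -1.4, 2.3]
gripper_width: 0.457
```

Request:
servo_tool([
  [[30,-1,-7,-15,0],[30,-1,-11,-26,0],[30,-1,-13,-32,0],[30,-1,-13,-33,0]],
])

```text
time: 34.0
tool_pos: [0.4401, -0.3201, 0.0638]
tool_rot: [0.001, 0.736, 0.676, -0.002]
contact_force: [-8.2, 0.4, 19.2]
gripper_width: 0.46
```

```bash
python3 - <<'E'
from seg import *
s=pic('side');t=pic('top'); print(state()['tool_pos'],state()['contact_force'],state()['ft_torque'],state()['tool_rot'])
crop(s,180,130,340,335,3,'s21');crop(t,230,145,430,295,4,'t21')
E
```

```text
[ 0.440148   -0.31997416  0.06386751] [-6.41892596  0.44510926 15.88908212] [0.43451794 1.23199207 0.07035941] [ 6.17420680e-04  7.36477992e-01  6.76459178e-01 -1.66327219e-03]
```

View pics/s21.png

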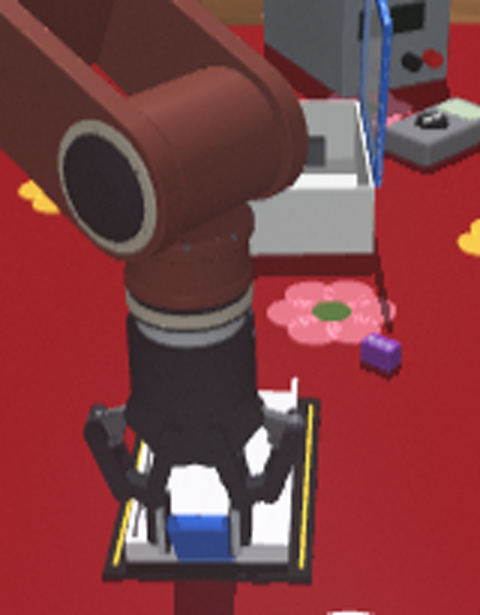

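View pics/t21.png

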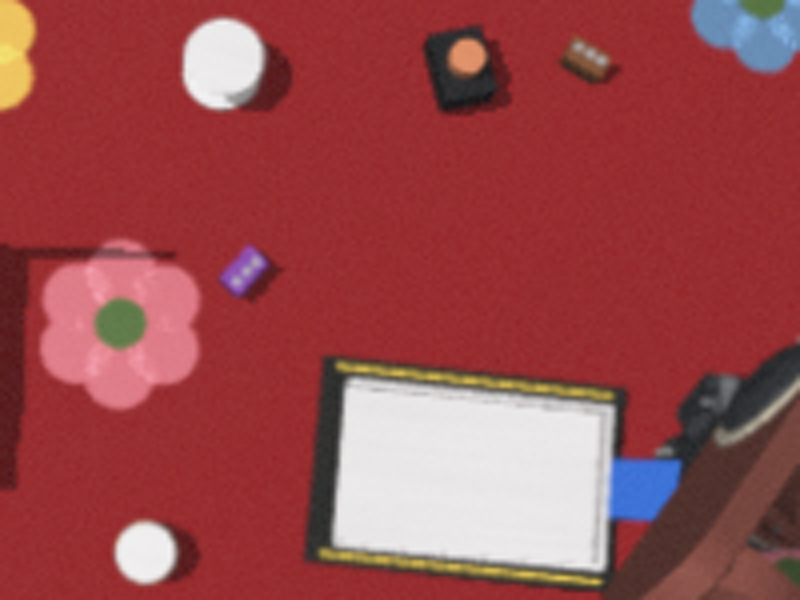

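Request:
servo_tool([
  [[45,0,0,1,0],[65,0,0,1,0],[75,0,0,1,0],[80,0,0,30,0],[80,0,10,80,0]],
])

```text
time: 34.72
tool_pos: [0.4385, -0.3071, 0.1392]
tool_rot: [-0.003, 0.737, 0.676, -0.0]
contact_force: [0.2, -0.6, 0.1]
gripper_width: 0.935
```

```bash
python3 - <<'E'
from h import *
f=lambda x,y:(110+x/4-.375,140+y/4-.375)
g=lambda x,y:(220+x/4-.375,100+y/4-.375)
for a,b in(((10,165),(333,63)),((393,178),(357,150))):
    p,e=tri(f(*a),g(*b)); print(p*1000,e*1000)
E
```

```text
[610.34146129 357.41629078 226.90769613] 2.8208042605469186
[606.05338663 146.20897381 232.0571479 ] 3.277704719852013
```

Request:
servo_tool([
  [[60,0,10,55,0],[20,10,45,110,0],[0,30,95,160,0],[0,50,145,180,0],[0,70,195,180,0]],
])

```text
time: 35.35
tool_pos: [0.5113, -0.1121, 0.3241]
tool_rot: [0.002, 0.737, 0.676, 0.001]
contact_force: [0.3, -0.1, 0.1]
gripper_width: 0.006
```

Request:
servo_tool([
  [[0,22,50,0,0],[0,44,100,0,0],[0,66,150,0,0],[0,88,200,0,0],[0,110,250,0,0]],
])

```text
time: 35.98
tool_pos: [0.6204, 0.1386, 0.3204]
tool_rot: [-0.0, 0.737, 0.676, -0.0]
contact_force: [-0.6, -0.8, 0.1]
gripper_width: 0.003
```

Request:
servo_tool([
  [[0,20,50,0,0],[0,40,100,0,0],[0,42,113,0,0],[0,42,113,0,0]],
])

```text
time: 36.48
tool_pos: [0.6617, 0.2501, 0.3202]
tool_rot: [-0.0, 0.737, 0.676, -0.001]
contact_force: [-0.0, 0.2, 0.0]
gripper_width: 0.003
```

```bash
python3 - <<'E'
from seg import *
s=pic('side');t=pic('top','t22'); print(state()['tool_pos'],state()['joint_pos'],state()['tool_rot'])
crop(s,180,60,340,240,4,'s22');crop(t,230,145,430,295,4,'m22')
E
```

```text
[0.66188624 0.24857076 0.32104061] [ 2.54345001e-01  2.13269577e-01  1.32073173e+00 -6.31526605e-04
  1.60806161e+00  3.41771134e-01] [ 1.68703603e-04  7.37339110e-01  6.75522673e-01 -3.55523182e-04]
```

View pics/s22.png

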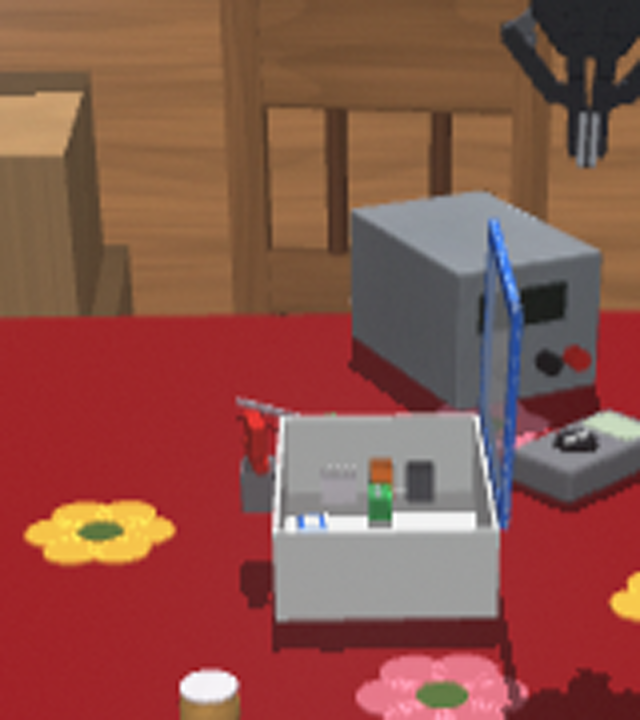

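View pics/t22.png

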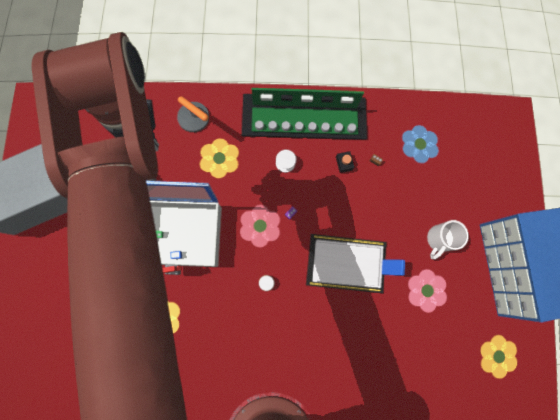

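Request:
servo_tool([
  [[0,-3,1,-40,0],[0,-6,2,-80,0],[0,-6,2,-98,0],[0,-6,2,-98,0]],
])

```text
time: 37.08
tool_pos: [0.6555, 0.2505, 0.2219]
tool_rot: [-0.001, 0.737, 0.675, -0.001]
contact_force: [-0.1, 0.0, -0.5]
gripper_width: -0.0
```

```bash
python3 - <<'E'
from seg import *
s=pic('side'); print(state()['tool_pos'],state()['contact_force'])
crop(s,180,20,340,220,4,'s23')
E
```

```text
[0.65640201 0.25101868 0.22396603] [-0.12692318  0.44219901  0.26951621]
```

View pics/s23.png

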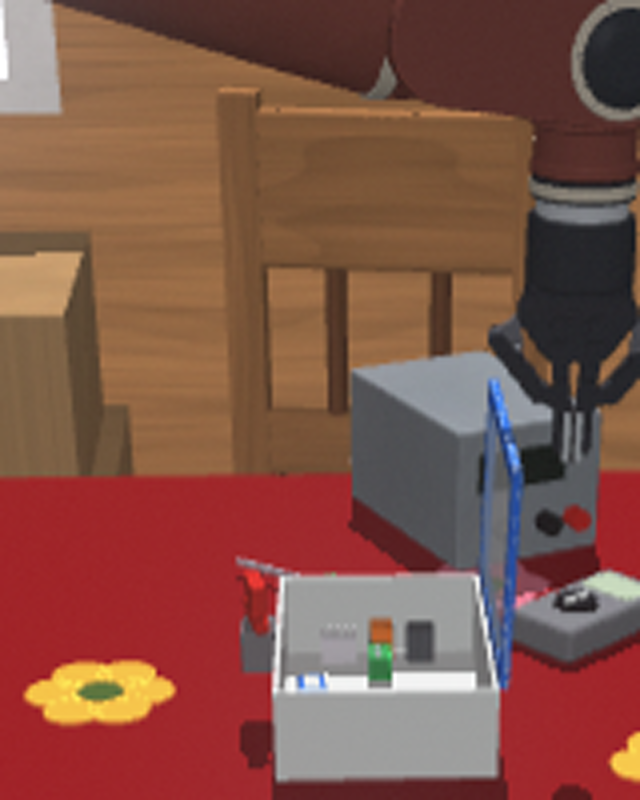

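Request:
servo_tool([
  [[0,-18,0,-3,0],[0,-36,0,-4,0],[0,-54,0,-5,0],[0,-72,0,-7,0],[0,-88,0,-12,0]],
])

```text
time: 37.75
tool_pos: [0.5697, 0.2521, 0.2154]
tool_rot: [0.002, 0.737, 0.676, 0.003]
contact_force: [1.6, 0.4, 1.2]
gripper_width: 0.001
```

Request:
servo_tool([
  [[0,-16,0,-8,0],[0,-31,0,-17,0],[0,-45,0,-28,0],[0,-57,0,-41,0],[0,-67,0,-54,0]],
])

```text
time: 38.38
tool_pos: [0.5016, 0.2521, 0.1583]
tool_rot: [0.001, 0.737, 0.676, 0.002]
contact_force: [1.1, 1.2, 0.9]
gripper_width: 0.002
```

```bash
python3 - <<'E'
from seg import *
s=pic('side'); print(state()['tool_pos'],state()['contact_force'])
crop(s,180,20,340,220,4,'s24')
E
```

```text
[0.4991649  0.25162884 0.15524299] [ 0.07794822  1.21286122 -0.16854045]
```

View pics/s24.png

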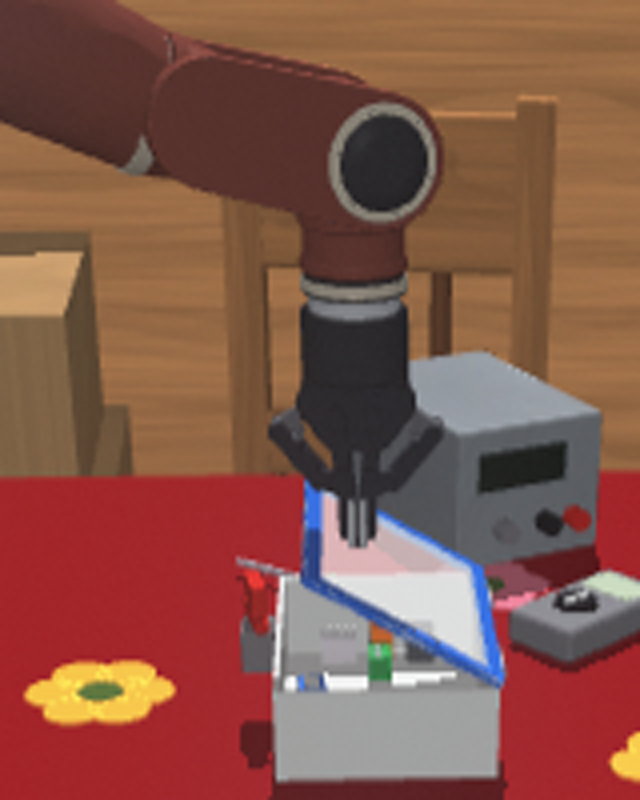

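Lid is at about 30°. Continue down.

Request:
servo_tool([
  [[0,-8,0,-15,0],[0,-13,0,-29,0],[0,-17,0,-43,0],[0,-19,0,-55,0],[0,-19,0,-62,0]],
])

```text
time: 39.05
tool_pos: [0.4815, 0.2516, 0.095]
tool_rot: [-0.001, 0.737, 0.676, -0.001]
contact_force: [-13.5, -5.2, 33.4]
gripper_width: -0.004
```

Request:
servo_tool([
  [[0,0,0,-2,0],[0,0,0,-4,0],[0,0,0,-5,0]],
])

```text
time: 39.42
tool_pos: [0.4817, 0.2517, 0.095]
tool_rot: [-0.001, 0.737, 0.676, -0.002]
contact_force: [-19.6, -7.4, 34.2]
gripper_width: 0.001
```

```bash
python3 - <<'E'
from seg import *
s=pic('side'); print(state()['tool_pos'],state()['contact_force'])
crop(s,210,100,330,220,5,'s25')
E
```

```text
[0.48167235 0.25168386 0.09505744] [-16.55744138  -6.99971782  30.87240787]
```

View pics/s25.png

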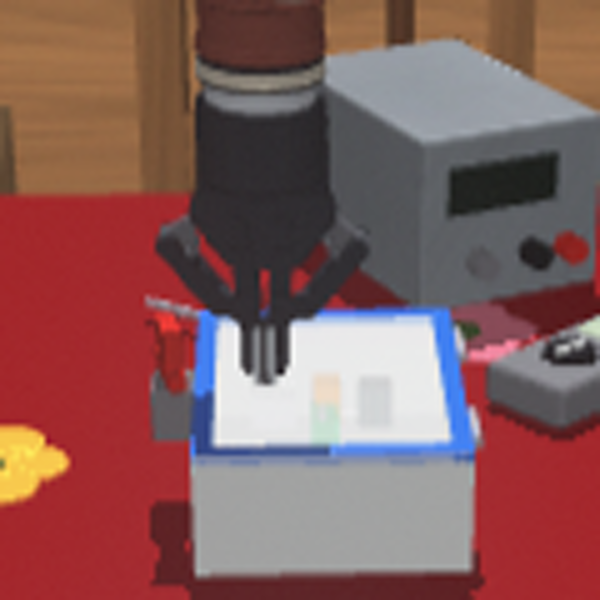

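Request:
servo_tool([
  [[0,0,0,15,0],[0,0,0,60,0],[20,40,-50,110,0],[40,60,-100,120,0],[40,60,-150,120,0]],
])

```text
time: 40.1
tool_pos: [0.5443, 0.1002, 0.2126]
tool_rot: [0.002, 0.737, 0.676, 0.002]
contact_force: [0.1, -0.5, -0.5]
gripper_width: 0.466
```

```bash
python3 - <<'E'
from seg import *
s=pic('side');t=pic('top','t26'); print(state()['tool_pos'],state()['contact_force'])
crop(s,210,120,310,220,6,'s26');crop(t,120,170,230,290,6,'c26')
E
```

```text
[0.54313378 0.09726675 0.21079463] [0.78583104 0.41987948 0.05401888]
```

View pics/s26.png

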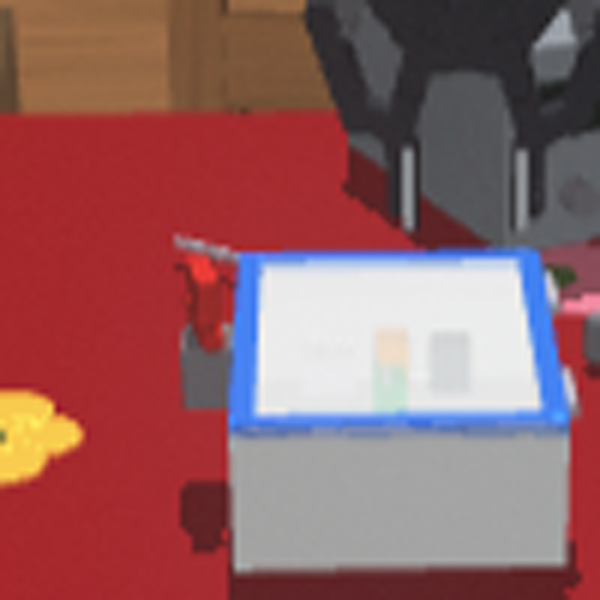

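View pics/c26.png

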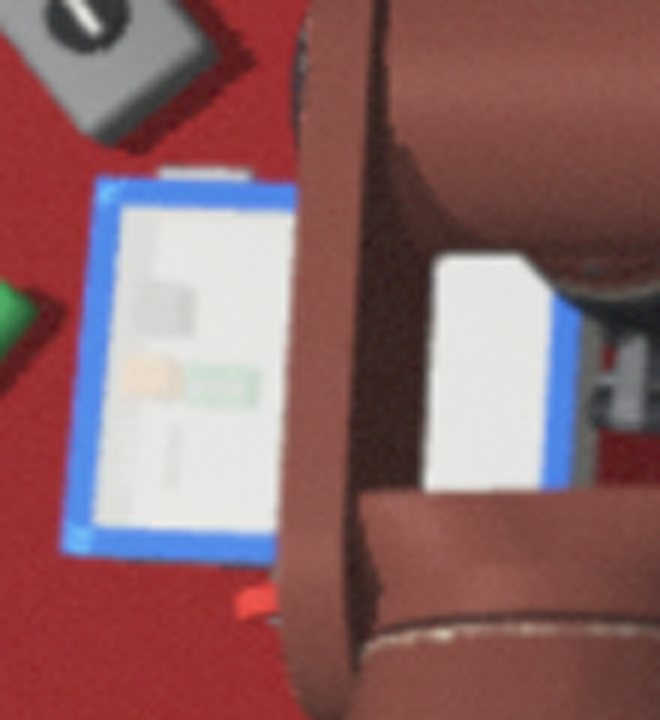

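```bash
python3 - <<'E'
from seg import *
t=cv2.imread('pics/top0.png');s=cv2.imread('pics/side0.png')
crop(t,150,255,190,280,16,'tb');crop(s,232,155,262,195,14,'tbs')
hsv=cv2.cvtColor(t,cv2.COLOR_BGR2HSV)
m=cv2.inRange(hsv,(0,150,190),(8,255,255));z=np.zeros_like(m);z[255:280,150:190]=m[255:280,150:190]
c=max(cv2.findContours(z,0,1)[0],key=cv2.contourArea);print(cen(c),rect('top',c,.1125))
E
```

```text
(166.04313725490195, 269.0431372549019) [424.4 256.5  34.1  10.5 -78.4]
```

View pics/tb.png

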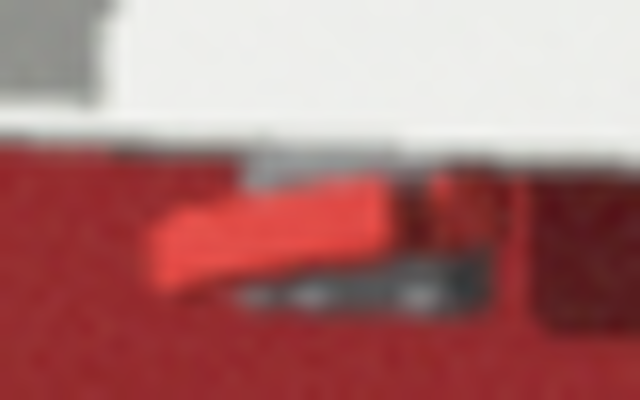

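View pics/tbs.png

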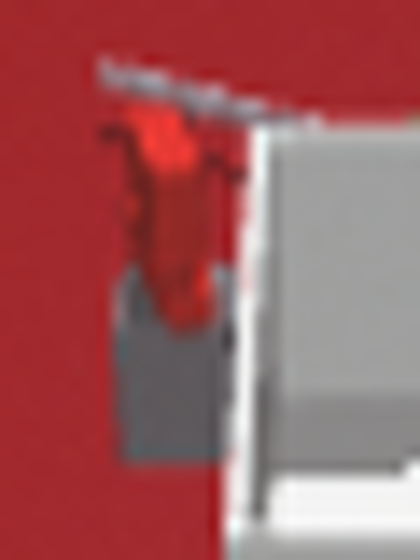

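Request:
servo_tool([
  [[40,-30,40,-10,1],[40,-60,80,-20,2],[40,-90,120,-30,2.7],[40,-119,156,-35,2.7],[40,-119,156,-35,2.7]],
])

```text
time: 40.83
tool_pos: [0.4206, 0.2597, 0.1738]
tool_rot: [-0.001, 0.633, 0.775, -0.001]
contact_force: [-0.0, -0.9, -0.4]
gripper_width: 0.465
```

```bash
python3 - <<'E'
from seg import *
s=pic('side');print(state()['tool_pos'],state()['tool_rot'])
crop(s,200,60,320,220,4,'s27')
print(tri((166,269),(243.8,164.8)))
g=lambda x,y:(232+x/14-.46,155+y/14-.46)
print([ (onz('side',g(*q),.1125)*1000).round(1) for q in((150,108),(170,165),(160,137))])
E
```

```text
[0.42187599 0.258781   0.1744115 ] [-1.59491582e-04  6.33227109e-01  7.73965859e-01 -5.02378119e-04]
(array([0.42676674, 0.25775701, 0.10887553]), np.float64(0.005328727389159272))
[array([424.8, 269.1, 112.5]), array([429.6, 238.1, 112.5]), array([427.2, 253.1, 112.5])]
```

View pics/s27.png

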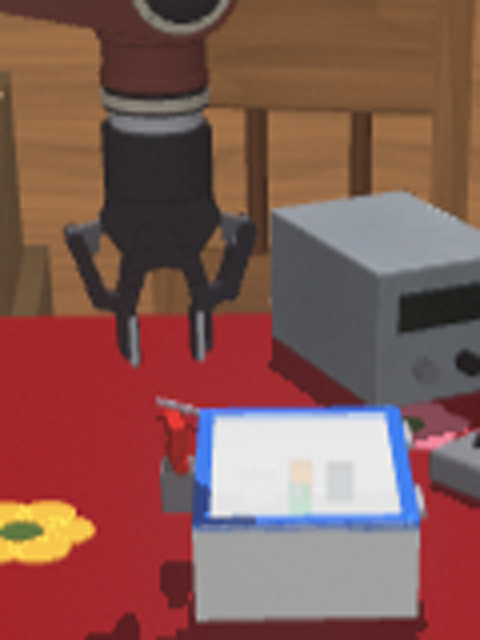

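Request:
servo_tool([
  [[40,2,-5,-20,0],[40,2,-5,-45,0],[40,2,-5,-60,0],[40,2,-5,-66,0],[40,2,-5,-66,0]],
])

```text
time: 41.5
tool_pos: [0.4254, 0.2526, 0.1092]
tool_rot: [-0.0, 0.635, 0.773, -0.0]
contact_force: [0.1, -0.9, 0.2]
gripper_width: 0.469
```

```bash
python3 - <<'E'
from seg import *
s=pic('side');print(state()['tool_pos'],state()['contact_force'])
crop(s,210,100,310,220,6,'s28')
E
```

```text
[0.42560085 0.25281406 0.10974753] [0.55128734 0.03527366 0.3350325 ]
```

View pics/s28.png

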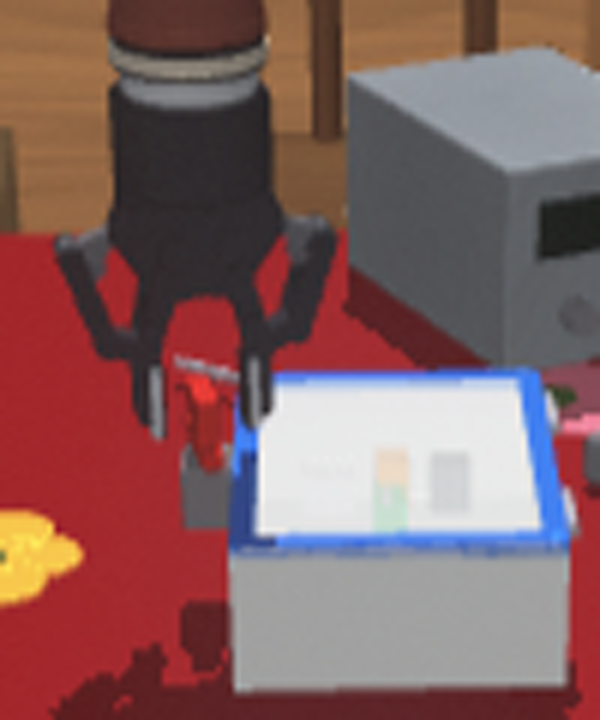

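Request:
servo_tool([
  [[40,-1,0,-4,0],[20,-1,0,-4,0],[4,-1,0,-4,0],[4,-1,0,-4,0],[4,-1,0,-4,0]],
])

```text
time: 42.18
tool_pos: [0.4254, 0.2532, 0.1058]
tool_rot: [0.001, 0.634, 0.773, 0.002]
contact_force: [5.2, 2.1, -2.9]
gripper_width: 0.127
```

Request:
servo_tool([
  [[4,0,0,0,0],[4,0,0,0,0]],
])

```text
time: 42.42
tool_pos: [0.4254, 0.2532, 0.1058]
tool_rot: [0.001, 0.634, 0.773, 0.002]
contact_force: [5.7, 1.2, -2.6]
gripper_width: 0.129
```

Request:
servo_tool([
  [[4,1,0,0,1.2],[4,1,0,0,2.5],[4,1,0,0,3.8],[4,1,0,0,5.1],[4,1,0,0,6.4]],
])

```text
time: 43.05
tool_pos: [0.4266, 0.2537, 0.1058]
tool_rot: [0.002, 0.343, 0.939, 0.002]
contact_force: [6.2, 4.7, -5.1]
gripper_width: 0.126
```

Request:
servo_tool([
  [[4,0,0,0,1.3],[4,0,0,0,2.6],[4,0,0,0,3.9],[4,0,0,0,5.2],[4,0,0,0,6.2]],
])

```text
time: 43.68
tool_pos: [0.4271, 0.2548, 0.1058]
tool_rot: [0.003, 0.026, 1.0, 0.003]
contact_force: [7.8, 9.7, -7.0]
gripper_width: 0.129
```

Request:
servo_tool([
  [[4,0,-1,0,0.4],[4,0,-1,0,0.8],[4,0,-1,0,1.0],[4,0,-1,0,1.0]],
])

```text
time: 44.18
tool_pos: [0.4272, 0.2548, 0.1059]
tool_rot: [0.003, -0.022, 1.0, 0.005]
contact_force: [7.8, 12.1, -9.3]
gripper_width: 0.126
```

```bash
python3 - <<'E'
from seg import *
s=pic('side');q=state();print(q['tool_pos'],q['contact_force'],q['ft_torque'],q['tool_rot'])
crop(s,210,100,310,220,6,'s29')
E
```

```text
[0.42715031 0.25480646 0.10587371] [ 8.8343489  12.66233676 -7.74904342] [ 1.78488808 -1.31767646 -1.6706429 ] [ 0.00328869 -0.02187573  0.99974446  0.00465367]
```

View pics/s29.png

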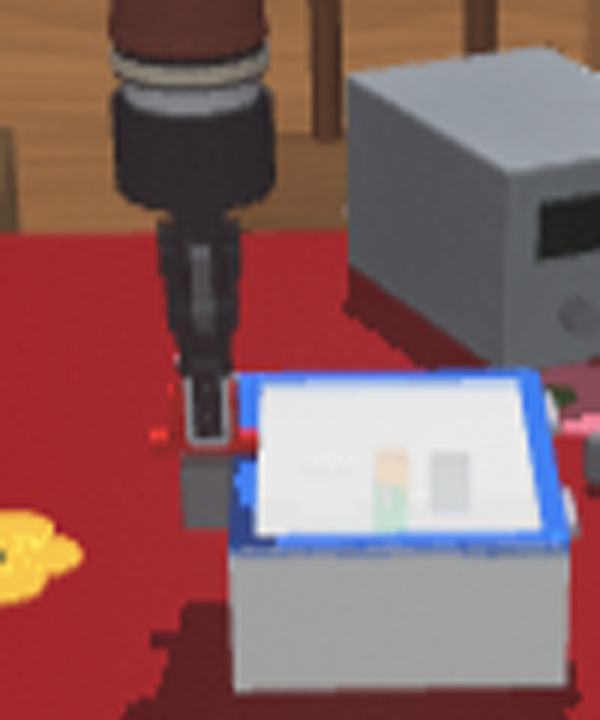

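Request:
servo_tool([
  [[20,0,0,0,0],[45,0,0,0,0],[45,0,0,0,0],[45,0,0,40,0],[45,0,0,90,0]],
])

```text
time: 44.85
tool_pos: [0.4239, 0.2511, 0.1946]
tool_rot: [-0.002, -0.025, 1.0, -0.001]
contact_force: [0.6, 0.6, 0.1]
gripper_width: 0.524
```

Request:
servo_tool([
  [[45,0,-50,50,0],[45,0,-100,90,0],[45,0,-150,90,0],[45,0,-200,90,0],[45,0,-250,90,0]],
])

```text
time: 45.48
tool_pos: [0.4247, 0.0001, 0.2856]
tool_rot: [0.001, -0.025, 1.0, -0.0]
contact_force: [0.9, -0.4, 0.1]
gripper_width: 0.524
```

```bash
python3 - <<'E'
from seg import *
s=pic('side','s30f');t=pic('top','t30');print(state()['tool_pos'],state()['contact_force'])
crop(s,210,120,310,220,6,'s30');crop(t,120,180,230,290,6,'c30')
E
```

```text
[ 0.42478259 -0.00191585  0.28525749] [ 0.52511772  0.62683658 -0.6347424 ]
```

View pics/s30.png

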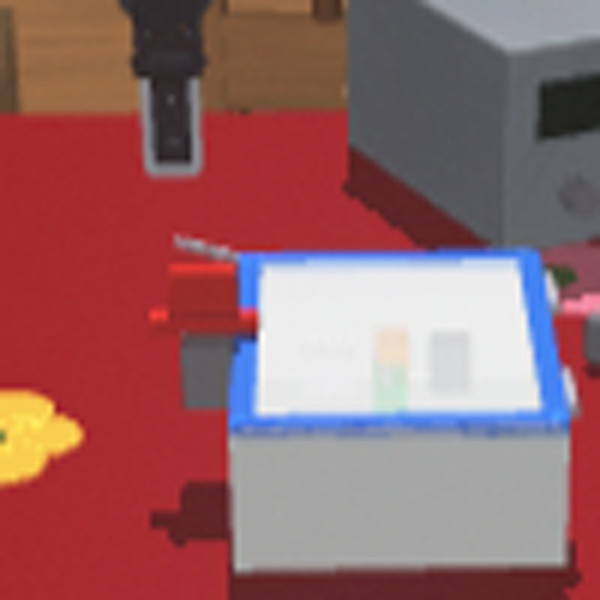

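View pics/c30.png

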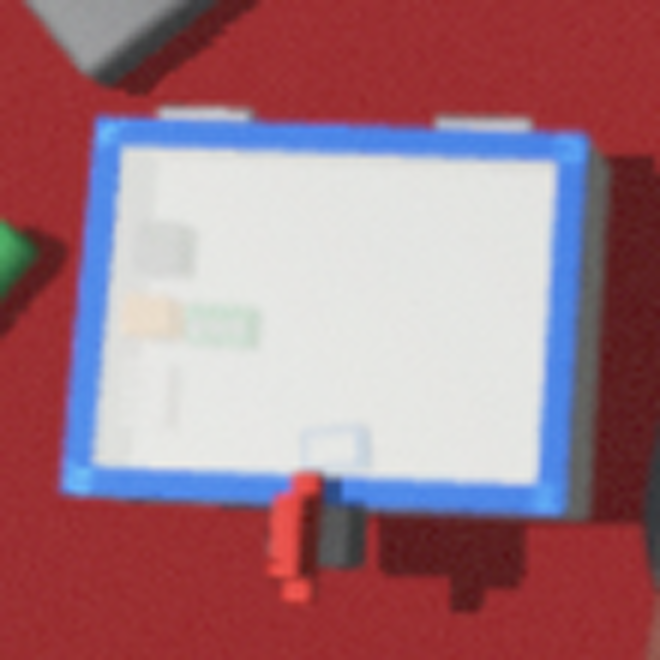

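View pics/t30.png

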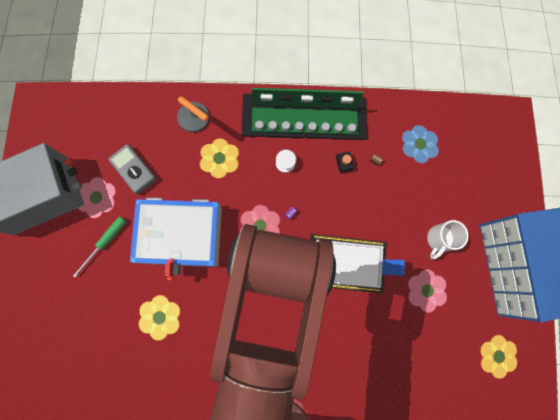

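```bash
python3 - <<'E'
from seg import *
f=lambda x,y:(120+x/6-.42,180+y/6-.42)
t=cv2.imread('pics/t30.png')
a=onz('top',f(309,473),.0885);b=onz('top',f(296,602),.0885);print(a*1000,b*1000,np.degrees(np.arctan2(*(a-b)[[1,0]])))
# fin top edge
hsv=cv2.cvtColor(t,cv2.COLOR_BGR2HSV)
m=cv2.inRange(hsv,(0,150,180),(8,255,255));z=np.zeros_like(m);z[255:285,160:176]=m[255:285,160:176]
c=max(cv2.findContours(z,0,1)[0],key=cv2.contourArea);print(rect('top',c,.1))
g=lambda x,y:(210+x/6-.42,120+y/6-.42)
a=onz('side',g(153,320),.0885);b=onz('side',g(258,324),.0885);print(a*1000,b*1000)
a=onz('side',g(170,267),.1125);b=onz('side',g(238,267),.1125);print('fin',a*1000,b*1000)
E
```

```text
[450.55500561 252.06516176  88.5       ] [398.24133808 254.3696024   88.5       ] -2.5222743199745485
[4.222e+02 2.553e+02 4.810e+01 1.770e+01 1.000e-01]
[403.26312895 246.00198383  88.5       ] [454.75532554 239.06280053  88.5       ]
fin [412.34238224 255.56483953 112.5       ] [445.612384   254.29691943 112.5       ]
```

```bash
python3 -c "
from plant import *
print(job_done(), state()['time'])"
```

```text
the job is handed in; nothing more can be done
the job is handed in; nothing more can be done
```

I finished the whole job and handed it in at about 45.6 s. The run showed no over-limit forces and no dropped parts.

- **Parts:** Four loose parts were on the table: the blue relay, green terminal block, orange terminal block and dark heat sink. The yellow relay was absent. I left the purple and brown blocks alone, as they matched none of the parts described. I gathered the four on the tray beside the bare heat sink.
- **Tipping:** The moves cannot tilt the tool, so I held the handle across its width and pressed the lip against the inside of the box's far wall while raising the handle. This pitched the tray to about 55°, and all five parts slid in on the first try.
- **Closing up:** I laid the tray back flat on the mat by pivoting it on its lip, closed the lid, and turned the turnbutton until it hit its stop. The twist there read about 1.7 N m.

**Last checks:**
- All five parts were counted in the open box after tipping. In the last pictures four show clearly through the closed lid and the bare heat sink only faintly.
- The tray is empty and flat on its mat, within about 1 mm of its first place at the lip.
- The lid lies flush.
- The turnbutton's bar reaches over the lid's edge.
- The other things are where they were, and the robot stands clear.

**One disagreement:** reading the bar's direction from the final pictures gave between about 0° and 2.5° from straight, against about 0.5° expected. I put this down to coarse pixels, because the stop was clearly felt.

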